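Find the heavy side of a stitching-machine hand wheel

ROBOT

A 6-joint arm with a two-finger parallel gripper is mounted at the origin on the work surface. World frame = base frame: x ahead of the robot, y to its left, z up, the work surface at z = 0. Lengths are in m, angles in rad, forces in N, time in s.
With the tool pointing down it reaches from about 0.425 to 0.925 m from the base axis. Payload 12.5 kg.
Tool frame: the origin (TCP) lies on the mounting face of the last link; the fingertips stand 173 mm ahead of it and the grasp point (between the pads) lies 155 mm ahead of it; z points along the fingers, y is the line along which they close (so a half turn about z gives the same grasp; the last joint's range is limited). The gripper opens to 85 mm and grips with 20 to 120 N. Pads are 22 mm wide; open, the fingers measure 114 mm over their backs; the gripper's body (76 mm by 85 mm) begins 54 mm behind the grasp point. The pads swing forward as they close: fully open they stand 13 mm farther back than shut.
Start: joints at [1.235, 0.491, 1.559, -0, 1.092, -0.106], TCP at [0.142, 0.609, 0.405] pointing down, gripper open.
Joint ranges: [-3.1, 3.1], [-0.84, 2.19], [0.05, 2.79], [-1.13, 4.28], [0.06, 2.93], [-2.69, 2.69]. Speed limits (rad/s): [2.22, 2.22, 2.79, 3.14, 3.14, 3.14].

INTERFACE

Orientations are given as a unit quaternion [x, y, z, w].
In Python, from plant import read_state, camera, sign_off gives the robot as it stands.
- The arm moves only by the tool play_rows, never from a script. Its argument "series" is one flat list of numbers, 7 for each row, row after row: the turn, a rotation vector about the tool's x, y, z in units of 45 degrees (1.0 is 45 degrees), then the shift along the tool's x, y, z in units of 50 cm (1.0 is 50 cm), then the opening, from -1 (shut) to 1 (fully open). In form: [ax, ay, az, tx, ty, tz, claw, ax, ay, az, tx, ty, tz, claw, ...]. A call has exactly 10 rows; each row is the pose to reach, as a shift and turn from the pose commanded when the call began, along the tool's axes at that moment; what a row does not reach only later rows make up. A row lasts 1/12 s, in which the tool goes at most 41.7 mm and 7.16 degrees, less where a joint would pass 70% of its speed; a pose out of reach is approached as far as the arm can. A call with a number of a shift or a turn outside -1 to 1 is refused whole. A call with a gripper value outside its range is refused whole. The fingers move at their own pace and stop on an object; "force" is the grip in N (left out, the last holds). Time passes only in rows, so rows that repeat a pose let the fingers close, or fill a call up. It gives the time, the measured TCP pose, the force, the opening and the grip force at its end, in the units of the state.
- read_state(): the state, without advancing time (a new reading comes with each control period).
- camera(name): name is "scene" or "top" or "wrist"; returns a dict with "image" (480x640x3 uint8, blue, green, red), "camera_matrix" (3x3 intrinsics, pixels), "rvec" (rotation vector, rad) and "tvec" (3), from world to camera coordinates, as OpenCV has them; the wrist camera has in their place "mount" (4x4, takes a point from camera to tool coordinates, whose origin is the TCP and whose axes are the flange's). Camera axes: x right, y down, z forward; pixel columns grow to the right and rows downward; lengths in m; the calibration is good to about 2 mm. The wrist camera is an equidistant fisheye: a pixel r from the principal point sees the ray r / f radians off the axis. A picture is of the moment at which its call begins: read the wrist's pose just before it. There is no depth.
- sign_off(): hands the job in; it is judged then, once.
The state is a dict: "time_s": time; "joint_pos": joint angles; "joint_vel": joint speeds; "tau": joint torques, N m; "ee_pos": TCP position; "tool_rot": TCP orientation; "wrist_force": force on the tool from outside, world axes, zero at the start; "moment": the same for the moment, N m; "grip_width": opening from 0.0 (shut) to 1.0 (fully open); "grasp_force": force on a finger pad.
Only numpy, scipy, OpenCV 4.12 (cv2) and the standard library are available. Lean on these libraries where they do the work, as an engineer would, in place of code of your own. Each camera call takes 0.05 s, during which the arm holds its last target. There are 200 camera calls.

TASK

Pull the awl that locks the wheel on the balancing stand and stand it upright in the blue tool cup. Then turn the wheel by its knob to feel where its heavy side is, bring the heavy side straight down to the lowest point, and finish while still gripping the knob and holding the wheel still there. Leave the other things on the bench alone and do not tip the cup over.

Things in the scene. Friction and masses are not known exactly. Their poses are not given: they have to be found in the camera images.
- stand: Green balancing stand, fixed to the bench, base 170 x 170 x 12 mm. Origin: centre of its underside; z up, front is -x (roughly towards the robot), left is +y. It carries a blue hand wheel on a spindle leaning 0.70 rad (40 deg) from vertical to the front: the spindle points out along (-0.644, 0, 0.765) of the stand's frame, and the wheel's centre is at (0, 0, 110 mm).
- knob_grip (a point): Grip point on the spindle axis inside the round wooden knob (diameter 40, length 42 mm), 17 mm below the knob's free end. z points out along the spindle, away from the wheel; x and y turn with the wheel. The rim's front face lies 29 mm below this point: fingertips may go 25 mm past it. The knob can be gripped at any angle round the spindle.
- wheel (a joint): Turn of the wheel, rad, counter-clockwise positive seen from the knob's end, no stops. At 0 the yellow spoke points to the stand's right (-y), at +pi/2 up the slope. The heavy side makes at most 0.14 to 0.18 N m about the spindle; the bearing drags with a steady 0.10 N m (plus 0.02 N m per rad/s), so the wheel, let go, swings heavy side down but stops 34 to 46 deg short, within 3 s.
- awl: Locking awl, 178 mm long, loose, 60 g: steel shaft 8 mm thick, 108 mm long; wooden handle 23 mm thick, 70 mm long on top. Origin at the tip, z towards the handle's end. At the start it stands upright in the socket, tip 45 mm above the bench. Lift it 100 mm straight up to clear socket and wheel (the wheel's highest point, rim and knob, is 175 mm above the bench).
- cup: Blue ceramic tool cup, loose, about 350 g, empty, outer diameter 62 mm at the rim and 50 mm at the foot, 90 mm high, wall 4 mm, floor 5 mm thick. Origin: centre of its underside, z up.
- tin_red: Bystander: round polish tin with red lid, diameter 72 mm, 24 mm high. Origin under its centre. It and the cup may change places (left or right of the stand).
- tin_brown: Bystander: round polish tin with brown lid, diameter 72 mm, 24 mm high, behind the stand. Origin under its centre.
- brush_dark: Bystander: dark shoe brush 150 x 48 x 40 mm. Origin under its centre.
- brush_pale: Bystander: pale shoe brush 150 x 48 x 40 mm. Origin under its centre.
- hammer: Bystander: hammer, 250 mm long, lying flat at the right.
- sole: Bystander: black rubber shoe sole, about 220 x 84 x 12 mm, behind the stand. Origin under its centre.
- dressing: Bystander: small amber bottle, 44 mm thick, 100 mm high, behind the stand. Origin under its centre.
- wheel_centre (a point): Centre of the wheel's rear face, on the spindle. Wheel: outer diameter 156 mm, rim 14 mm wide and 16 mm thick, three equal spokes, one of them painted yellow. One side of its hollow rim is heavy inside: which one cannot be seen, has nothing to do with the yellow spoke and differs each time. Axes as those of the knob's point. Left almost exactly heavy side up, the wheel also stays.
- socket (a point): Mouth of the socket hole (9 mm wide, 45 mm deep) in the top of a steel block 30 x 30 x 90 mm at the stand's left; the awl stands in it at the start, between two spokes of the wheel.
Mind the look-alikes: they are no part of the job. What is shaped like the awl but green or orange is not meant.

How it is judged:
By the outcome, as a careful person would: the job done as asked, in the order asked, and still so for the second after the job is handed in, while the arm keeps its last pose, push and grip.
It also fails if it takes over 67 s, if anything falls off the work surface, if the arm or the gripper's body presses on something with over 40 N, if the wrist force passes 120 N, or if a joint passes its speed limit or range.

## Working session

There is one attempt and no reset: what is moved stays moved. The work goes in short steps, Python scripts to look and compute and a tool call to move; the robot and the scene stay as the last step left them, time stands still between calls to the robot, and variables do not carry over. Pictures are saved under pics/ and viewed, at most 13 in all, crops included, and the job is handed in when it is done.

Besides the shell and the picture viewer there is one more tool, called after ">>>" by a JSON object that holds its "fn" and its "kwargs", one argument or row to a line. play_rows: Moves the arm, as the interface text tells. Its arguments: {"type":"object","properties":{"series":{"type":"array","items":{"type":"number"}},"force":{"type":"number"}},"required":["series"]}

```bash
mkdir -p pics; ls
python3 - <<'E'
from plant import *
import cv2,pickle
s=read_state(); print(s)
d={n:camera(n) for n in ("scene","top")}
pickle.dump(d,open('c0.pkl','wb'))
for n in d:
    cv2.imwrite(f'pics/{n}0.png',d[n]['image']); print(n,d[n]['camera_matrix'],d[n]['rvec'],d[n]['tvec'])
E
```

```text
pics
{'time_s': 0.0, 'joint_pos': array([ 1.23538826e+00,  4.91527888e-01,  1.55947428e+00,  7.29769455e-06,
        1.09170413e+00, -1.05615047e-01]), 'joint_vel': array([-0.00108222, -0.00039733, -0.00108381, -0.00023483,  0.00080463,
       -0.00130238]), 'tau': array([-2.11340237e-03, -6.18431139e+01, -2.61596400e+01, -8.28694374e-05,
        4.02876001e-03, -2.19013765e-05]), 'ee_pos': array([0.14233078, 0.60852901, 0.40413876]), 'tool_rot': array([ 1.14645537e-01,  9.93406307e-01, -5.42631055e-04, -1.24951774e-04]), 'wrist_force': array([0.26855119, 0.16486945, 0.76560783]), 'moment': array([-0.01670456,  0.01664072,  0.04911262]), 'grasp_force': 0.0, 'grip_width': 1.0018476777992191}
scene [[594.8253314    0.         324.19519059]
 [  0.         594.8253314  243.02091865]
 [  0.           0.           1.        ]] [ 0.74304296  2.55119924 -1.22249107] [ 0.51715435 -0.11868593  1.76748716]
top [[528.98431775   0.         311.44574335]
 [  0.         528.98431775 236.76855216]
 [  0.           0.           1.        ]] [ 2.16760853 -2.15037141  0.13006735] [-0.01079525  0.59182227  1.42672855]
```

View pics/scene0.png

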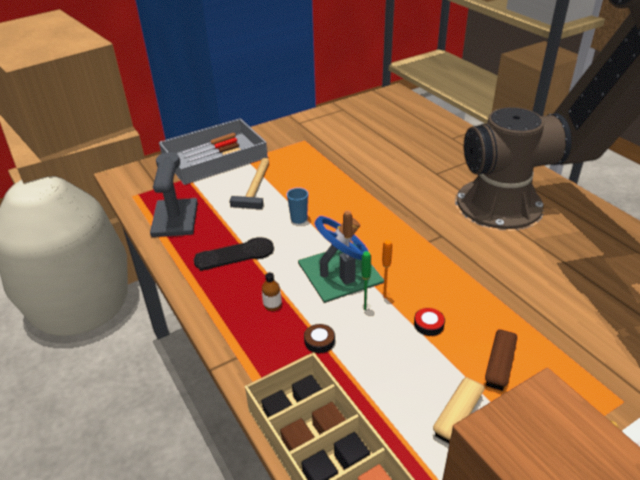

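View pics/top0.png

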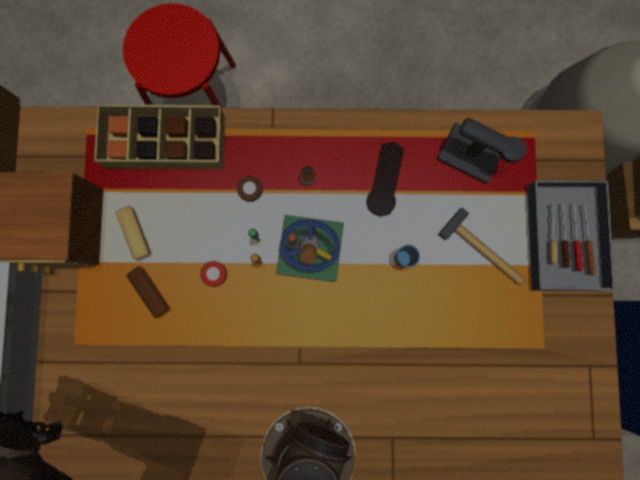

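The top view shows three candidates: a wood-brown awl at (292,240) inside the wheel, a green one at (253,233) and an orange one at (256,259), both off the stand. The brown one fits because it stands in the socket between the spokes at the stand's left. The cup is at (406,257) and the red tin at (213,273). I'll confirm this in an enlarged crop.

```bash
cat > h.py <<'E'
import numpy as np,cv2,pickle
from scipy.spatial.transform import Rotation as R
def cam(c):
    return c['camera_matrix'],R.from_rotvec(np.ravel(c['rvec'])).as_matrix(),np.ravel(c['tvec'])
def proj(c,P):
    K,Rm,t=cam(c); return cv2.projectPoints(np.atleast_2d(P).astype(float),np.ravel(c['rvec']),t,K,None)[0].reshape(-1,2)
def onz(c,uv,z):
    K,Rm,t=cam(c); o=-Rm.T@t; d=Rm.T@np.linalg.inv(K)@[uv[0],uv[1],1.]
    return o+d*(z-o[2])/d[2]
def tri(c1,u1,c2,u2):
    A=[];b=[]
    M=np.zeros((3,3));v=np.zeros(3);L=[]
    for c,u in((c1,u1),(c2,u2)):
        K,Rm,t=cam(c); o=-Rm.T@t; d=Rm.T@np.linalg.inv(K)@[u[0],u[1],1.]; d/=np.linalg.norm(d)
        Q=np.eye(3)-np.outer(d,d); M+=Q; v+=Q@o; L.append((Q,o))
    p=np.linalg.solve(M,v); return p,[np.linalg.norm(Q@(p-o)) for Q,o in L]
E
python3 - <<'E'
from h import *
d=pickle.load(open('c0.pkl','rb')); t=d['top']['image']; s=d['scene']['image']
a=cv2.resize(t[200:290,235:355],(800,600),interpolation=cv2.INTER_CUBIC)[:, :]
b=cv2.resize(s[180:320,280:460],(514,400),interpolation=cv2.INTER_CUBIC)
a=cv2.resize(t[205:290,240:350],(400,309),interpolation=cv2.INTER_CUBIC)
b=cv2.resize(s[180:320,280:410],(400,431),interpolation=cv2.INTER_CUBIC)
im=np.zeros((431,800,3),np.uint8); im[:309,:400]=a; im[:,400:]=b
cv2.imwrite('pics/crop1.png',im)
T=d['top']
# stand base: green mask
hsv=cv2.cvtColor(t,cv2.COLOR_BGR2HSV)
m=cv2.inRange(hsv,(60,60,30),(95,255,255)); m[:,:268]=0;m[:, 350:]=0;m[:205]=0;m[290:]=0
pts=cv2.findNonZero(m); r=cv2.minAreaRect(pts); print(r)
bp=cv2.boxPoints(r); W=[onz(T,p,.012) for p in bp]; print(np.round(W,4)); print(np.mean(W,0))
for n,uv,z in(('cupTop',(406,257),.09),('red',(213,273),.024)): print(n,onz(T,uv,z))
E
```

```text
((309.7042236328125, 247.76954650878906), (58.4466552734375, 58.24169921875), 7.853313446044922)
[[ 0.4933  0.0898  0.012 ]
 [ 0.6563  0.0699  0.012 ]
 [ 0.6348 -0.0936  0.012 ]
 [ 0.4724 -0.0717  0.012 ]]
[ 0.56421752 -0.00141296  0.012     ]
cupTop [ 0.53332645 -0.25702736  0.09      ]
red [0.49026415 0.26523362 0.024     ]
```

View pics/crop1.png

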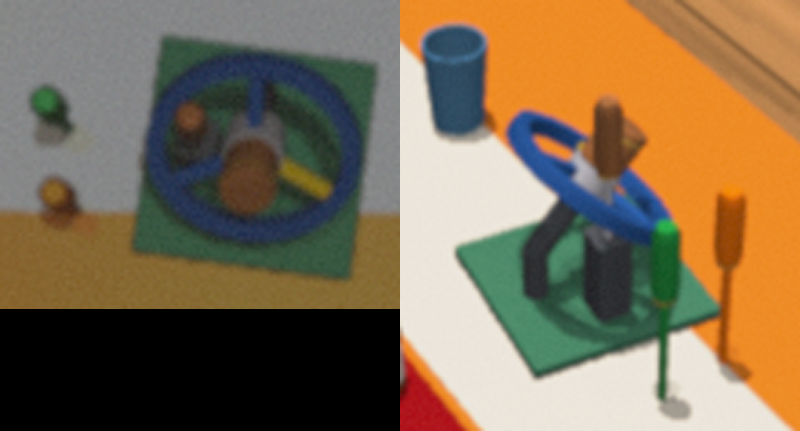

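The crop confirms it. The brown awl (crop left (190,116), right (608,103)) stands in the block inside the wheel, while the green and orange ones stand on the bench beside the stand.

```bash
cat >> h.py <<'E'
from plant import read_state
def Rt(yaw,tiltdir=None):
    "tool down, closing axis y at world angle yaw"
    y=np.array([np.cos(yaw),np.sin(yaw),0]); z=np.array([0,0,-1.]); return np.column_stack([np.cross(y,z),y,z])
def go(p,Rm,s=None,off=.155):
    "p = grasp point world; prints turn units, shift units"
    s=s or read_state(); R0=R.from_quat(s['tool_rot']).as_matrix()
    tcp=np.array(p)-off*Rm[:,2]; d=R0.T@(tcp-s['ee_pos'])
    rv=R.from_matrix(R0.T@Rm).as_rotvec()
    print('turn',np.round(rv/(np.pi/4),4),'shift',np.round(d/.5,4),'rows',round(max(np.linalg.norm(d)/.0417,np.degrees(np.linalg.norm(rv))/7.16),1))
E
python3 - <<'E'
from h import *
d=pickle.load(open('c0.pkl','rb')); T,S=d['top'],d['scene']
A=lambda x,y:(240+x*110/400,205+y*85/309)
B=lambda x,y:(280+(x-400)*130/400,180+y*140/431)
for n,a,b in(('awl',(190,116),(608,103)),('green',(46,103),(667,228)),('orange',(56,192),(731,193))):
    print(n,tri(T,A(*a),S,B(*b)))
print('awl z.223',onz(T,A(190,116),.223),onz(S,B(608,103),.223))
# stand yaw & model check
yaw=np.radians(-7.4); c=np.array([.564,-.0014,0])
Rz=R.from_euler('z',yaw).as_matrix(); n=np.array([-.644,0,.765]); up=np.array([.765,0,.644])
def w(p): return c+Rz@np.array(p)
# fit to blue wheel outline in both views
def ring(c,yaw):
    Rz=R.from_euler('z',yaw).as_matrix(); th=np.linspace(0,2*np.pi,72,endpoint=False)
    P=[]
    for h in(0,.016):
        for t in th: P.append(c+Rz@(np.array([0,0,.11])+h*n+.078*(np.cos(t)*np.array([0,-1,0])+np.sin(t)*up)))
    return np.array(P)
for nm,C in(('top',T),('scene',S)):
    hsv=cv2.cvtColor(C['image'],cv2.COLOR_BGR2HSV); m=cv2.inRange(hsv,(105,120,40),(125,255,255))
    box=(268,215,350,285) if nm=='top' else (310,205,380,262)
    mm=np.zeros_like(m); x0,y0,x1,y1=box; mm[y0:y1,x0:x1]=m[y0:y1,x0:x1]
    P=cv2.findNonZero(mm).reshape(-1,2); q=ring(c,yaw); u=proj(C,q)
    print(nm,'mask',P.min(0),P.max(0)+1,'model',u.min(0),u.max(0))
print('knobend top',proj(T,[w(np.array([0,0,.11])+.062*n)]),'knobend scene',proj(S,[w(np.array([0,0,.11])+.062*n)]))
print('R0',R.from_quat(read_state()['tool_rot']).as_matrix().round(3))
go([.56,.07,.33],Rt(0.65))
E
```

```text
awl (array([0.56748532, 0.04131721, 0.21833494]), [np.float64(0.0019229720308354024), np.float64(0.001922972030835512)])
green (array([0.58180789, 0.14191672, 0.17288938]), [np.float64(0.0011889940398190932), np.float64(0.0011889940398190938)])
orange (array([0.51965046, 0.13438385, 0.17276682]), [np.float64(0.0021521474452332354), np.float64(0.00215214744523331)])
awl z.223 [0.5684741  0.03999826 0.223     ] [0.56957903 0.04790383 0.223     ]
top mask [281 220] [339 271] model [279.18780468 218.31455217] [339.35280095 271.54453672]
scene mask [316 217] [367 259] model [312.34963992 215.04519978] [367.66077247 259.98706533]
knobend top [[307.347716   257.50136199]] knobend scene [[352.91489644 220.08393361]]
R0 [[-0.974  0.228 -0.   ]
 [ 0.228  0.974 -0.001]
 [ 0.    -0.001 -1.   ]]
turn [-1.200e-03  3.000e-04  8.799e-01] shift [-1.0587 -0.8587 -0.1609] rows 16.5
```

>>> {"fn": "play_rows", "kwargs": {
  "series": [0,0,0.85,-0.6,-0.48,-0.1,1,0,0,0.85,-0.6,-0.48,-0.1,1,0,0,0.85,-0.6,-0.48,-0.1,1,0,0,0.85,-0.6,-0.48,-0.1,1,0,0,0.85,-0.6,-0.48,-0.1,1,0,0,0.85,-0.6,-0.48,-0.1,1,0,0,0.85,-0.6,-0.48,-0.1,1,0,0,0.85,-0.6,-0.48,-0.1,1,0,0,0.85,-0.6,-0.48,-0.1,1,0,0,0.85,-0.6,-0.48,-0.1,1],
  "force": 50
}}

```text
time_s: 0.93
ee_pos: [0.3821, 0.3033, 0.4553]
tool_rot: [0.435, 0.9, 0.0, 0.001]
wrist_force: [-0.9, 1.0, -0.3]
grip_width: 0.999
grasp_force: 0.0
```

Run:
```python
from h import *
s=read_state(); print(s['time_s'],s['ee_pos'],s['joint_pos'].round(3))
go([.54,.04,.33],Rt(0.0))
```

```text
0.9333 [0.38205565 0.30328044 0.45528573] [ 5.360e-01  2.400e-01  1.815e+00 -1.000e-03  1.085e+00 -1.350e-01]
turn [1.30e-03 7.00e-04 8.54e-01] shift [-0.6089 -0.0798 -0.059 ] rows 7.4
```

>>> {"fn": "play_rows", "kwargs": {
  "series": [0,0,0.854,-0.609,-0.08,-0.06,1,0,0,0.854,-0.609,-0.08,-0.06,1,0,0,0.854,-0.609,-0.08,-0.06,1,0,0,0.854,-0.609,-0.08,-0.06,1,0,0,0.854,-0.609,-0.08,-0.06,1,0,0,0.854,-0.609,-0.08,-0.06,1,0,0,0.854,-0.609,-0.08,-0.06,1,0,0,0.854,-0.609,-0.08,-0.06,1,0,0,0.854,-0.609,-0.08,-0.06,1,0,0,0.854,-0.609,-0.08,-0.06,1]
}}

```text
time_s: 1.77
ee_pos: [0.5386, 0.0429, 0.4842]
tool_rot: [0.707, 0.707, -0.0, -0.0]
wrist_force: [0.7, -0.2, -0.0]
grip_width: 1.001
grasp_force: 0.0
```

Run:
```python
from h import *
from plant import camera
s=read_state(); c=camera('wrist'); pickle.dump((s,c),open('w1.pkl','wb')); cv2.imwrite('pics/w1.png',c['image'])
print(s['time_s'],s['ee_pos'],s['joint_pos'].round(3)); print(c['camera_matrix'],c['mount'],c.keys())
```

```text
1.7667 [0.53859226 0.04286477 0.48415197] [-0.043  0.295  1.655  0.     1.193 -0.044]
[[371.64829954   0.         315.22826708]
 [  0.         371.64829954 244.66589497]
 [  0.           0.           1.        ]] [[ 1.02330374e-03 -9.64363914e-01 -2.64577389e-01  6.83808751e-02]
 [ 9.99999476e-01  9.92035817e-04  2.51796516e-04 -2.73259103e-04]
 [ 1.96467726e-05 -2.64577508e-01  9.64364424e-01  3.12092182e-02]
 [ 0.00000000e+00  0.00000000e+00  0.00000000e+00  1.00000000e+00]] dict_keys(['image', 'camera_matrix', 'mount'])
```

View pics/w1.png

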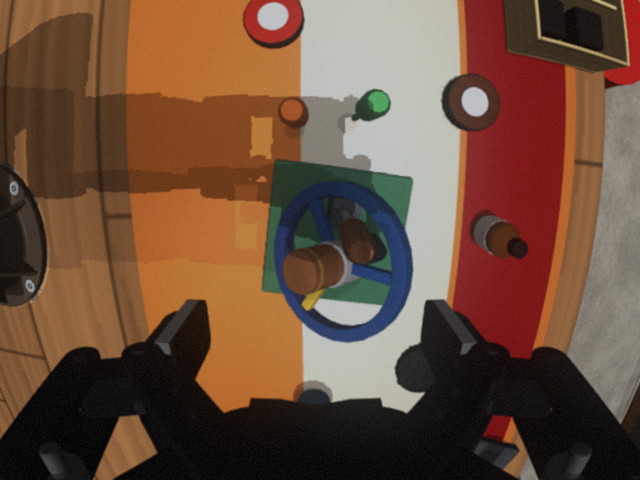

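The wrist view shows the awl's handle end at about (369,250), the knob end at (303,272), the yellow spoke pointing down-left at (313,300), and stand corners at (275,160), (412,178) and (263,290). I'll fit the stand pose from these.

```bash
cat >> h.py <<'E'
def wproj(sc,P):
    s,c=sc; P=np.atleast_2d(P); R0=R.from_quat(s['tool_rot']).as_matrix(); M=c['mount']
    t=(P-s['ee_pos'])@R0; q=(t-M[:3,3])@M[:3,:3]; K=c['camera_matrix']
    th=np.arctan2(np.hypot(q[:,0],q[:,1]),q[:,2]); ph=np.arctan2(q[:,1],q[:,0])
    return np.column_stack([K[0,2]+K[0,0]*th*np.cos(ph),K[1,2]+K[1,1]*th*np.sin(ph)])
N=np.array([-.644,0,.765]); UP=np.array([.765,0,.644])
def ring(x,y,yaw,r=.078,n=90):
    Rz=R.from_euler('z',yaw).as_matrix(); th=np.linspace(0,2*np.pi,n,endpoint=False)
    return np.array([[x,y,0]+Rz@(np.array([0,0,.11])+h*N+r*(np.cos(t)*np.array([0,-1,0])+np.sin(t)*UP)) for h in(0,.016) for t in th])
E
python3 - <<'E'
from h import *
from scipy.optimize import least_squares
sc=pickle.load(open('w1.pkl','rb')); im=sc[1]['image']
hsv=cv2.cvtColor(im,cv2.COLOR_BGR2HSV); m=cv2.inRange(hsv,(105,120,40),(125,255,255))
mm=np.zeros_like(m); mm[170:350,265:420]=m[170:350,265:420]
def hull(P): 
    h=cv2.convexHull(P.astype(np.float32)).reshape(-1,2); return h
P=cv2.findNonZero(mm).reshape(-1,2); hm=hull(P)
cor=np.array([[275,160],[412,178],[263,290]],float)
def base(x,y,yaw):
    Rz=R.from_euler('z',yaw).as_matrix()
    return np.array([[x,y,0]+Rz@np.array(q) for q in((-.085,.085,.012),(.085,.085,.012),(-.085,-.085,.012))])
def res(p,f=0):
    h=hull(wproj(sc,ring(*p))).reshape(-1,1,2)
    a=[cv2.pointPolygonTest(h,(float(u),float(v)),True) for u,v in hm]
    b=(wproj(sc,base(*p))-cor).ravel()
    return np.r_[np.array(a)/np.sqrt(len(a))*2,b*.7]
r=least_squares(res,[.564,-.001,-.129],diff_step=1e-3,x_scale=[.01,.01,.05]); print(r.x,np.round(r.fun,1)[-6:],np.mean(np.abs(r.fun[:-6]))*np.sqrt(len(hm))/2)
x,y,yaw=r.x; Rz=R.from_euler('z',yaw).as_matrix()
k=np.array([x,y,0])+Rz@(np.array([0,0,.11])+.062*N); print('knob end px',wproj(sc,[k]), 'knob grip',k-.017*Rz@N)
for p in([.5675,.0413,.2183],[.569,.044,.223],[.5675,.0413,.223]): print(wproj(sc,[p]),wproj(sc,[np.array(p)-[0,0,.07]]))
# awl top from wrist px at z=.223
for uv in((369,250),):
    f=least_squares(lambda q:(wproj(sc,[[q[0],q[1],.223]])-uv).ravel(),[.56,.04]); print('awl',f.x,'in stand',Rz.T@(np.r_[f.x,0]-[x,y,0]))
b=cv2.resize(im[150:350,255:425],(680,800)[::1],interpolation=cv2.INTER_CUBIC); cv2.imwrite('pics/w1c.png',cv2.resize(b,(510,600)))
E
```

```text
[ 0.56262063  0.00073966 -0.11663808] [-1.3 -0.6  1.1 -0.5 -1.2  1.7] 1.9819774943431776
knob end px [[297.3011131 273.053033 ]] knob grip [0.53383753 0.00411218 0.144425  ]
[[359.63451082 252.99255304]] [[350.17380007 229.26529175]]
[[362.89105317 251.07273296]] [[352.55855694 227.37291304]]
[[360.45221073 255.05865195]] [[350.68253355 230.53298615]]
awl [0.5729816  0.04472677] in stand [0.00517162 0.04489398 0.        ]
```

View pics/w1c.png

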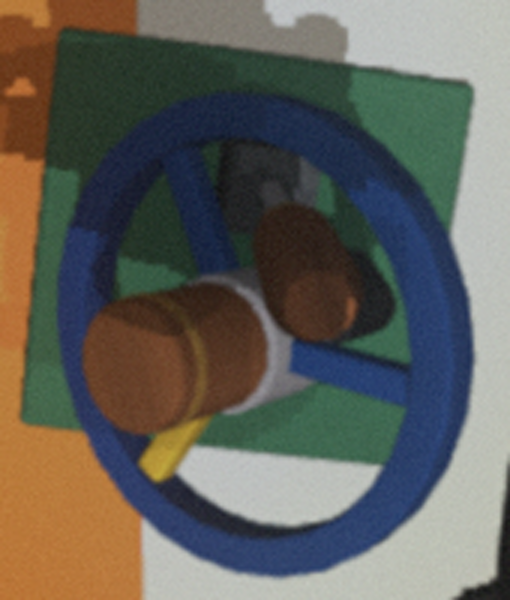

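The enlarged awl end is at (362,250), which agrees with (0.5685, 0.0445, 0.223). The knob end is at (301,273).

Run:
```python
from h import *
go([.5685,.0445,.205],Rt(0.0))
```

```text
turn [-0.0013 -0.0004  0.0027] shift [0.0014 0.0609 0.2484] rows 3.1
```

>>> {"fn": "play_rows", "kwargs": {
  "series": [0,0,0,0.003,0.06,0,1,0,0,0,0.003,0.06,0.06,1,0,0,0,0.003,0.06,0.12,1,0,0,0,0.003,0.06,0.18,1,0,0,0,0.003,0.06,0.23,1,0,0,0,0.003,0.06,0.248,1,0,0,0,0.003,0.06,0.248,1,0,0,0,0.003,0.06,0.248,0,0,0,0,0.003,0.06,0.248,-1,0,0,0,0.003,0.06,0.248,-1]
}}

```text
time_s: 2.65
ee_pos: [0.5685, 0.0454, 0.3623]
tool_rot: [0.706, 0.708, 0.001, 0.001]
wrist_force: [-0.4, 1.1, 0.2]
grip_width: 0.598
grasp_force: 0.0
```

>>> {"fn": "play_rows", "kwargs": {
  "series": [0,0,0,0,0,0,-1,0,0,0,0,0,0,-1,0,0,0,0,0,0,-1,0,0,0,0,0,0,-1,0,0,0,0,0,0,-1,0,0,0,0,0,0,-1,0,0,0,0,0,0,-1,0,0,0,0,0,0,-1,0,0,0,0,0,0,-1,0,0,0,0,0,0,-1]
}}

```text
time_s: 3.48
ee_pos: [0.5685, 0.0451, 0.3614]
tool_rot: [0.706, 0.708, 0.0, 0.0]
wrist_force: [-0.6, -0.4, 5.5]
grip_width: 0.253
grasp_force: 48.8
```

Run:
```python
from h import *
s=read_state(); print(s)
```

```text
{'time_s': 3.4833, 'joint_pos': array([-3.66533255e-02,  4.61717084e-01,  1.74531775e+00,  1.19035862e-04,
        9.33245991e-01, -3.92407458e-02]), 'joint_vel': array([ 2.58526386e-04,  1.52937825e-03, -3.27529683e-05, -1.56017223e-03,
        4.96566964e-04,  3.24190651e-04]), 'tau': array([-5.93209290e-02, -5.33589792e+01, -2.15655649e+01,  3.08346998e-04,
       -1.22386445e-01, -2.06179910e-03]), 'ee_pos': array([0.5685266 , 0.04510439, 0.36138311]), 'tool_rot': array([7.06216306e-01, 7.07995831e-01, 4.80966412e-04, 4.48537484e-04]), 'wrist_force': array([-0.58326654, -0.42279819,  5.46700052]), 'moment': array([0.01174337, 0.06550268, 0.01520635]), 'grasp_force': 48.8238662481308, 'grip_width': 0.2532634707823091}
```

>>> {"fn": "play_rows", "kwargs": {
  "series": [0,0,0,0,0,-0.02,-1,0,0,0,0,0,-0.05,-1,0,0,0,0,0,-0.09,-1,0,0,0,0,0,-0.13,-1,0,0,0,0,0,-0.17,-1,0,0,0,0,0,-0.21,-1,0,0,0,0,0,-0.25,-1,0,0,0,0,0,-0.29,-1,0,0,0,0,0,-0.33,-1,0,0,0,0,0,-0.33,-1]
}}

```text
time_s: 4.32
ee_pos: [0.5681, 0.0452, 0.53]
tool_rot: [0.706, 0.708, 0.002, 0.002]
wrist_force: [0.3, 0.4, -0.0]
grip_width: 0.254
grasp_force: 49.1
```

Run:
```python
from h import *
from plant import camera
d=pickle.load(open('c0.pkl','rb'));T,S=d['top'],d['scene']
# cup: blue masks
for nm,C,b in(('top',T,(385,235,430,280)),('scene',S,(280,180,315,230))):
    hsv=cv2.cvtColor(C['image'],cv2.COLOR_BGR2HSV); m=cv2.inRange(hsv,(95,60,20),(120,255,255)); x0,y0,x1,y1=b
    mm=np.zeros_like(m); mm[y0:y1,x0:x1]=m[y0:y1,x0:x1]; P=cv2.findNonZero(mm).reshape(-1,2); print(nm,P.min(0),P.max(0)+1)
def cup(x,y):
    t=np.linspace(0,2*np.pi,40); return np.vstack([np.c_[x+r*np.cos(t),y+r*np.sin(t),0*t+z] for r,z in((.031,.09),(.025,0))])
for p in((.533,-.257),):
    for C in(T,S): u=proj(C,cup(*p)); print(u.min(0).round(1),u.max(0).round(1))
s=read_state(); c=camera('wrist'); cv2.imwrite('pics/w2.png',c['image']); pickle.dump((s,c),open('w2.pkl','wb'))
print(s['ee_pos'],s['grip_width'],s['grasp_force'])
```

```text
top [396 245] [419 267]
scene [288 189] [307 223]
[391.5 245.5] [417.7 268.8]
[287.1 187.6] [309.2 224.6]
[0.56805621 0.04516484 0.53002081] 0.254111981410533 49.13001358509064
```

View pics/w2.png

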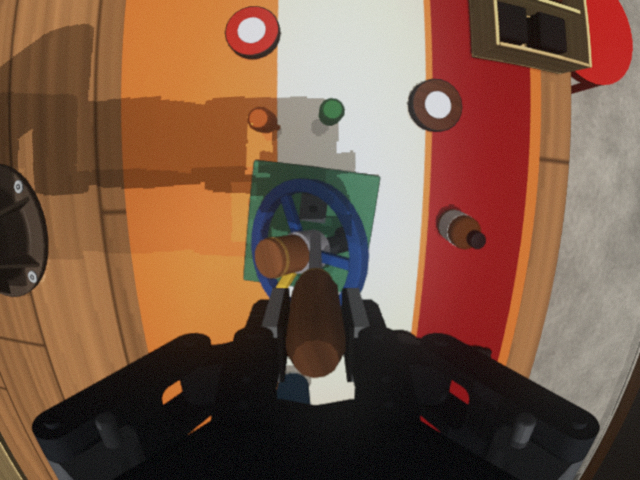

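The awl is held straight between the pads at (316,320). The wheel's spokes look unmoved: yellow at (288,280), blue at (290,205) and (330,258). Next is the cup.

Run:
```python
from h import *
z=np.array([0,np.sin(np.radians(5)),-np.cos(np.radians(5))]); y=np.array([1.,0,0]); Rm=np.column_stack([np.cross(y,z),y,z])
go([.534,-.268,.200],Rm,off=.316); go([.534,-.268,.009],Rm,off=.316)
```

```text
turn [0.0041 0.1112 0.0036] shift [-0.6812 -0.07    0.0258] rows 8.2
turn [0.0041 0.1112 0.0036] shift [-0.6812 -0.0713  0.4078] rows 9.6
```

>>> {"fn": "play_rows", "kwargs": {
  "series": [0.004,0.111,0.004,-0.05,-0.005,0,-1,0.004,0.111,0.004,-0.12,-0.012,0,-1,0.004,0.111,0.004,-0.2,-0.02,0,-1,0.004,0.111,0.004,-0.28,-0.03,0.005,-1,0.004,0.111,0.004,-0.36,-0.037,0.01,-1,0.004,0.111,0.004,-0.44,-0.045,0.015,-1,0.004,0.111,0.004,-0.52,-0.053,0.02,-1,0.004,0.111,0.004,-0.6,-0.061,0.025,-1,0.004,0.111,0.004,-0.66,-0.068,0.026,-1,0.004,0.111,0.004,-0.681,-0.07,0.026,-1]
}}

```text
time_s: 5.2
ee_pos: [0.5335, -0.2993, 0.5109]
tool_rot: [0.708, 0.705, 0.029, -0.033]
wrist_force: [-0.1, 1.2, -0.1]
grip_width: 0.258
grasp_force: 49.1
```

Run:
```python
from h import *
from plant import camera
z=np.array([0,np.sin(np.radians(5)),-np.cos(np.radians(5))]); y=np.array([1.,0,0]); Rm=np.column_stack([np.cross(y,z),y,z])
s=read_state();go([.534,-.268,.009],Rm,off=.316,s=s)
print(s['time_s'],s['joint_pos'].round(3))
a=camera('scene')['image'][120:240,230:370]; b=camera('top')['image'][200:305,340:480]
im=np.hstack([cv2.resize(a,(460,394),interpolation=cv2.INTER_CUBIC)[:,:400],cv2.resize(b,(400,300),interpolation=cv2.INTER_CUBIC)[:300].repeat(1,0) if 0 else cv2.copyMakeBorder(cv2.resize(b,(400,300),interpolation=cv2.INTER_CUBIC),0,94,0,0,cv2.BORDER_CONSTANT)])
cv2.imwrite('pics/c3.png',im)
```

```text
turn [-0.0067 -0.0011 -0.005 ] shift [-0.0254  0.0031  0.3734] rows 4.5
5.2 [-0.628  0.394  1.433  0.07   1.371 -0.64 ]
```

View pics/c3.png

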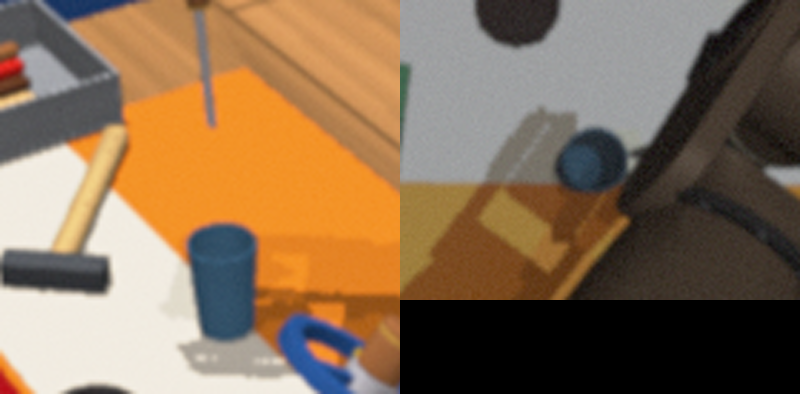

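The scene crop shows the awl's tip at full-frame pixel (294.5,158.3) and the cup rim's centre at (297.6,194). The top view puts the rim centre at (406.5,256).

Run:
```python
from h import *
d=pickle.load(open('c0.pkl','rb'));T,S=d['top'],d['scene']
s=read_state(); Rm=R.from_quat(s['tool_rot']).as_matrix(); tip=s['ee_pos']+.316*Rm[:,2]
print(s['ee_pos'],tip,proj(S,[tip]),proj(S,[[.534,-.258,.09]]),proj(T,[[.534,-.258,.09]]),onz(S,(297.6,194),.09),onz(T,(406.5,256),.09))
z=np.array([0,np.sin(np.radians(5)),-np.cos(np.radians(5))]); y=np.array([1.,0,0]); R5=np.column_stack([np.cross(y,z),y,z])
go([.535,-.268,.009],R5,off=.316,s=s)
```

```text
[ 0.53395642 -0.29717547  0.51127815] [ 0.53242314 -0.26923065  0.19651993] [[294.14047539 158.9924718 ]] [[297.68738222 193.67775066]] [[406.36372438 256.74937627]] [ 0.5350002  -0.25675188  0.09      ] [ 0.53599427 -0.25838823  0.09      ]
turn [-0.0062 -0.0016 -0.0044] shift [-0.0299  0.004   0.3738] rows 4.5
```

>>> {"fn": "play_rows", "kwargs": {
  "series": [-0.006,0,-0.004,-0.004,0.004,0.05,-1,-0.006,0,-0.004,-0.008,0.004,0.1,-1,-0.006,0,-0.004,-0.012,0.004,0.15,-1,-0.006,0,-0.004,-0.016,0.004,0.2,-1,-0.006,0,-0.004,-0.02,0.004,0.25,-1,-0.006,0,-0.004,-0.0235,0.004,0.29,-1,-0.006,0,-0.004,-0.026,0.004,0.32,-1,-0.006,0,-0.004,-0.028,0.004,0.35,-1,-0.006,0,-0.004,-0.0295,0.004,0.368,-1,-0.006,0,-0.004,-0.03,0.004,0.372,-1]
}}

```text
time_s: 6.13
ee_pos: [0.5358, -0.2928, 0.3245]
tool_rot: [0.705, 0.708, 0.031, -0.032]
wrist_force: [0.1, -0.1, 0.5]
grip_width: 0.257
grasp_force: 49.1
```

Run:
```python
from h import *
s=read_state(); Rm=R.from_quat(s['tool_rot']).as_matrix(); tip=s['ee_pos']+.316*Rm[:,2]
print(s['ee_pos'],tip,s['wrist_force'],s['moment'],s['grip_width'])
```

```text
[ 0.53581774 -0.29282079  0.32454142] [ 0.53558079 -0.26473321  0.00979227] [ 0.12064904 -0.10595388  0.52409168] [-0.06372581 -0.02131074 -0.00943693] 0.2565756796921126
```

>>> {"fn": "play_rows", "kwargs": {
  "series": [0,0,0,-0.005,0,0.003,-1,0,0,0,-0.009,0,0.006,-1,0,0,0,-0.009,0,0.006,-1,0,0,0,-0.009,0,0.006,-0.45,0,0,0,-0.009,0,0.006,-0.35,0,0,0,-0.009,0,0.006,-0.2,0,0,0,-0.009,0,0.006,0,0,0,0,-0.009,0,0.006,0,0,0,0,-0.009,0,0.006,0.2,0,0,0,-0.009,0,0.006,0.2]
}}

```text
time_s: 6.97
ee_pos: [0.5357, -0.2984, 0.3227]
tool_rot: [0.706, 0.707, 0.031, -0.03]
wrist_force: [0.2, -0.5, -0.1]
grip_width: 0.599
grasp_force: 0.0
```

>>> {"fn": "play_rows", "kwargs": {
  "series": [0,0,0,0,0,-0.02,0.2,0,0,0,0,0,-0.05,0.2,0,0,0,0,0,-0.09,0.2,0,0,0,0,0,-0.13,0.2,0,0,0,0,0,-0.18,0.2,0,0,0,0,0,-0.24,0.2,0,0,0,0,0,-0.3,1,0,0,0,0,0,-0.36,1,0,0,0,0,0,-0.36,1,0,0,0,0,0,-0.36,1]
}}

```text
time_s: 7.8
ee_pos: [0.5351, -0.3139, 0.5042]
tool_rot: [0.706, 0.707, 0.032, -0.028]
wrist_force: [-0.9, -0.2, -0.6]
grip_width: 1.0
grasp_force: 0.0
```

Run:
```python
from h import *
from plant import camera
s=read_state(); c=camera('wrist'); pickle.dump((s,c),open('w4.pkl','wb')); sc=camera('scene'); pickle.dump(sc,open('s4.pkl','wb'))
print(s['ee_pos'],s['time_s'],s['wrist_force'])
a=cv2.resize(sc['image'][120:280,240:400],(400,400),interpolation=cv2.INTER_CUBIC)
b=cv2.resize(c['image'],(400,300),interpolation=cv2.INTER_AREA); b=cv2.copyMakeBorder(b,0,100,0,0,cv2.BORDER_CONSTANT)
cv2.imwrite('pics/c4.png',np.hstack([a,b]))
```

```text
[ 0.53508157 -0.31393923  0.50416235] 7.8 [-0.85356925 -0.18052551 -0.60559415]
```

View pics/c4.png

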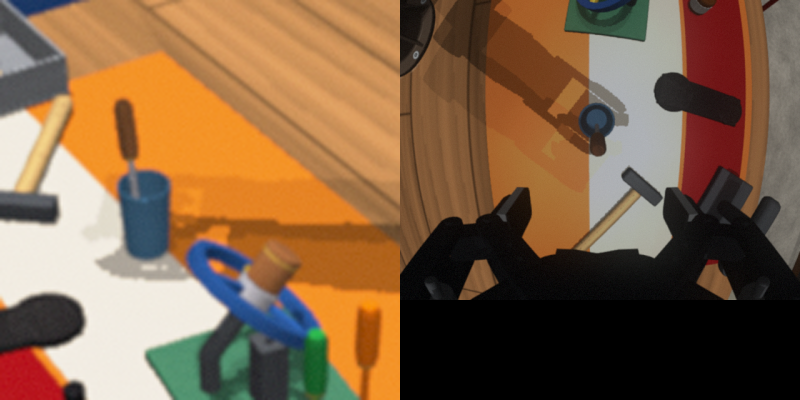

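The awl stands in the cup, leaning only slightly: handle at scene crop (124,115), cup at (145,215) upright. The wheel's knob end is at crop (281,252). Next I move to a pre-grasp pose along the spindle.

```bash
cat >> h.py <<'E'
def stand(x,y,yaw):
    Rz=R.from_euler('z',yaw).as_matrix(); c=np.array([x,y,.11]); n=Rz@N; u=Rz@UP
    return c,n/np.linalg.norm(n),u/np.linalg.norm(u)
def Rk(yaw,phi=0):
    "tool along -spindle; closing axis turned phi from up-slope (ccw seen from the knob)"
    _,n,u=stand(0,0,yaw); r=-np.cross(n,u)*-1
    # n x u : left-hand in-plane axis, ccw direction from u
    y=np.cos(phi)*u+np.sin(phi)*np.cross(n,u); z=-n
    return np.column_stack([np.cross(y,z),y,z])
E
python3 - <<'E'
from h import *
c,n,u=stand(.563,.0,-.12); k=c+.045*n; print(k)
go(k+.11*n,Rk(-.12))
E
```

```text
[0.53422784 0.00346933 0.14442567]
turn [-0.8949 -0.1617  0.1103] shift [ 0.6468 -0.3396  0.3665] rows 9.8
```

>>> {"fn": "play_rows", "kwargs": {
  "series": [-0.895,-0.162,0.11,0.647,-0.34,0.3,1,-0.895,-0.162,0.11,0.647,-0.34,0.3,1,-0.895,-0.162,0.11,0.647,-0.34,0.3,1,-0.895,-0.162,0.11,0.647,-0.34,0.3,1,-0.895,-0.162,0.11,0.647,-0.34,0.3,1,-0.895,-0.162,0.11,0.647,-0.34,0.3,1,-0.895,-0.162,0.11,0.647,-0.34,0.3,1,-0.895,-0.162,0.11,0.647,-0.34,0.367,1,-0.895,-0.162,0.11,0.647,-0.34,0.367,1,-0.895,-0.162,0.11,0.647,-0.34,0.367,1]
}}

```text
time_s: 8.73
ee_pos: [0.3888, -0.023, 0.3804]
tool_rot: [0.699, 0.625, 0.236, 0.255]
wrist_force: [1.1, -0.8, 0.6]
grip_width: 0.999
grasp_force: 0.0
```

>>> {"fn": "play_rows", "kwargs": {
  "series": [0,0,0,0,0,0,1,0,0,0,0,0,0,1,0,0,0,0,0,0,1,0,0,0,0,0,0,1,0,0,0,0,0,0,1,0,0,0,0,0,0,1,0,0,0,0,0,0,1,0,0,0,0,0,0,1,0,0,0,0,0,0,1,0,0,0,0,0,0,1]
}}

```text
time_s: 9.57
ee_pos: [0.3903, -0.0248, 0.382]
tool_rot: [0.699, 0.624, 0.237, 0.257]
wrist_force: [-0.3, 0.5, -0.9]
grip_width: 1.0
grasp_force: 0.0
```

Run:
```python
from h import *
from plant import camera
s=read_state(); c=camera('wrist'); pickle.dump((s,c),open('w5.pkl','wb')); cv2.imwrite('pics/w5.png',c['image'])
print(s)
C,n,u=stand(.563,.0,-.12); k=C+.045*n
print(wproj((s,c),[C+.062*n,C+.02*n])); go(k+.11*n,Rk(-.12),s=s)
```

```text
{'time_s': 9.5667, 'joint_pos': array([-0.25442411,  0.14821377,  2.25599312,  1.29109853,  0.10618065,
       -1.39236381]), 'joint_vel': array([ 2.79637764e-03, -1.09316980e-03, -1.84682342e-04,  3.33886472e-05,
       -2.89943456e-04, -8.74254373e-04]), 'tau': array([-3.94268450e-02, -3.16509497e+01, -2.04933465e+01,  1.94429378e-01,
       -3.16669419e-01,  8.29972909e-03]), 'ee_pos': array([ 0.39032683, -0.02480682,  0.38203521]), 'tool_rot': array([0.69916221, 0.62372907, 0.23670731, 0.25710679]), 'wrist_force': array([-0.28308728,  0.54005662, -0.88678413]), 'moment': array([0.02623052, 0.3065424 , 0.03471246]), 'grasp_force': 0.0, 'grip_width': 0.9997162736655749}
[[234.87236315 190.21082033]
 [246.2862918  183.98029084]]
turn [ 0.0181 -0.0181  0.0011] shift [ 0.0905 -0.0927  0.0132] rows 1.6
```

View pics/w5.png

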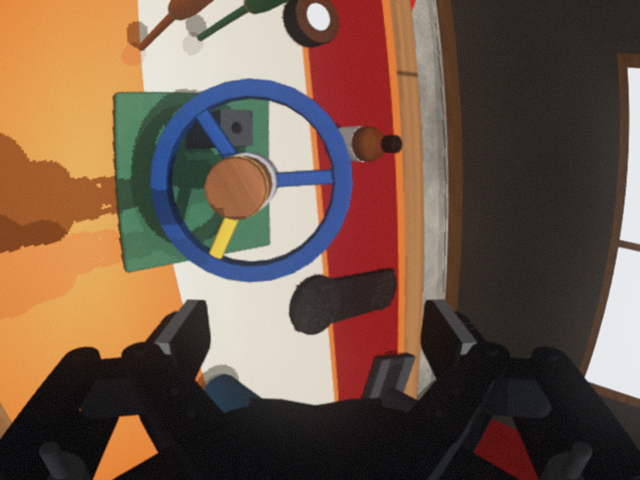

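The wrist view shows the knob end at (237,187), the yellow spoke at about (225,238) (image down-left), the blue spokes at (215,125) and (303,178), and the ring from (152,80) to (352,281). Joint 5 is close to its lower limit, so I'll fit the arm geometry to check reach, and refit the stand.

```bash
cat > kin.py <<'E'
from h import *
from scipy.optimize import least_squares
# (joints, ee, quat)
D=[([1.235388,.491528,1.559474,0,1.091704,-.105615],[.142331,.608529,.404139],[.114646,.993406,-.000543,-.000125]),
([-.043,.295,1.655,0,1.193,-.044],[.538592,.042865,.484152],[.707,.707,0,0]),
([-.0366533,.461717,1.745318,.000119,.933246,-.039241],[.568527,.045104,.361383],[.706216,.707996,.00048,.00045]),
([.536,.240,1.815,-.001,1.085,-.135],[.382056,.303280,.455286],[.435,.9,0,.001]),
([-.25442411,.14821377,2.25599312,1.29109853,.10618065,-1.39236381],[.39032683,-.02480682,.38203521],[.69916221,.62372907,.23670731,.25710679])]
Rz=lambda a:R.from_euler('z',a).as_matrix()
Ry=lambda a:R.from_euler('y',a).as_matrix()
def fk(q,p,s4=1,s6=1):
    a1,h,L1,e,L2,d6=p
    A=Rz(q[0])@Ry(q[1]); pos=Rz(q[0])@[a1,0,h]+A@[0,0,L1]
    A=A@Ry(q[2]); pos=pos+A@[e,0,L2]
    A=A@Rz(s4*q[3])@Ry(q[4])@Rz(s6*q[5]); pos=pos+A@[0,0,d6]
    return pos,A@Rz(np.pi/2)
E
python3 - <<'E'
from kin import *
for s4 in(1,-1):
  for s6 in (1,-1):
    f=lambda p:np.concatenate([fk(q,p,s4,s6)[0]-e for q,e,_ in D])
    r=least_squares(f,[.0,.4,.4,0,.4,.1])
    er=[np.degrees(R.from_matrix(fk(q,r.x,s4,s6)[1].T@R.from_quat(w).as_matrix()).magnitude()) for q,e,w in D]
    print(s4,s6,r.x.round(4),np.abs(r.fun).max(),np.round(er,1))
# stand refit using the new view
sc=pickle.load(open('w5.pkl','rb')); im=sc[1]['image']
hsv=cv2.cvtColor(im,cv2.COLOR_BGR2HSV); m=cv2.inRange(hsv,(105,110,50),(125,255,255))
mm=np.zeros_like(m); mm[70:290,148:356]=m[70:290,148:356]
n,lab,st,_=cv2.connectedComponentsWithStats(mm); i=1+np.argmax(st[1:,4]); print(st[i])
hm=cv2.convexHull(cv2.findNonZero((lab==i).astype(np.uint8))).reshape(-1,2).astype(float)
def res(p):
    h=cv2.convexHull(wproj(sc,ring(*p)).astype(np.float32)); 
    a=np.array([cv2.pointPolygonTest(h,(float(u),float(v)),True) for u,v in hm]); return a-.5
for y0 in(-.12,):
    r=least_squares(lambda p:res([p[0],p[1],y0]),[.563,0],diff_step=1e-2,x_scale=.01); print(r.x,np.abs(r.fun).mean())
r=least_squares(res,[.563,0.001,-.12],diff_step=1e-2,x_scale=[.01,.01,.05]); print(r.x,np.abs(r.fun).mean())
for p in([.563,0,-.12],r.x):
    c,nn,u=stand(*p); print(wproj(sc,[c+.062*nn]))
E
```

```text
1 1 [-0.0801  0.3154  0.6389  0.0925  0.5056  0.1623] 0.06611633948720608 [0.  0.1 0.  0.1 0. ]
1 -1 [-0.0801  0.3154  0.6389  0.0925  0.5056  0.1623] 0.06611633948720608 [ 12.1   5.    4.5  15.4 159.6]
-1 1 [ 0.1011  0.0471  0.5211 -0.0191  0.2916 -0.0196] 0.06779051889762974 [0.000e+00 1.000e-01 0.000e+00 1.000e-01 1.479e+02]
-1 -1 [ 0.1011  0.0471  0.5211 -0.0191  0.2916 -0.0196] 0.06779051889762974 [12.1  5.   4.5 15.5 16.6]
[  150    79   202   203 11959]
[0.56257031 0.00075543] 1.1285728034127371
[5.62475361e-01 3.08439566e-04 4.97663553e-02] 0.7157897504791572
[[234.87236315 190.21082033]]
[[235.24700462 200.67238163]]
```

```bash
cat >> kin.py <<'E'
def fk(q,p):
    a1,h,L1,e,L2,d6,b,w=p
    A=Rz(q[0])@Ry(q[1]); pos=Rz(q[0])@[a1,b,h]+A@[0,0,L1]
    A=A@Ry(q[2]); pos=pos+A@[e,0,L2]
    A=A@Rz(q[3]); pos=pos+A@[0,w,0]; A=A@Ry(q[4])@Rz(q[5]); pos=pos+A@[0,0,d6]
    return pos,A@Rz(np.pi/2)
f=lambda p:np.concatenate([fk(q,p)[0]-e for q,e,_ in D]+[np.array(p)*1e-4])
fit=least_squares(f,[.0,.3,.5,0,.5,.1,0.03,0.03]); P=fit.x
LO=np.array([-3.1,-.84,.05,-1.13,.06,-2.69]);HI=np.array([3.1,2.19,2.79,4.28,2.93,2.69])
def ik(tcp,Rm,q0):
    g=lambda q:np.r_[fk(q,P)[0]-tcp,.2*R.from_matrix(fk(q,P)[1].T@Rm).as_rotvec()]
    r=least_squares(g,np.clip(q0,LO+.001,HI-.001),bounds=(LO,HI)); return r.x,np.abs(r.fun).max()
E
python3 - <<'E'
from kin import *
print(P.round(4),np.abs(fit.fun[:15]).max())
sc=pickle.load(open('w5.pkl','rb'))
def kn(p): c,n,u=stand(p[0],p[1],-.12); return wproj(sc,[c+.062*n])[0]-[236.5,187]
print('stand from knob',least_squares(kn,[.563,0]).x)
c,n,u=stand(.5635,.0015,-.12); k=c+.045*n; print('knob grip',k)
for dist in(.11,.06,0.):
  for phi in(0,1.5,-1.5,np.pi):
    best=[]
    for q4 in(-1,0,1,2,3,4):
      for q6 in(-2,0,2):
        q,e=ik(k+(dist+.155)*n,Rk(-.12,phi),[0,.4,2.,q4,.3,q6]); best.append((e,q.round(2)))
    best.sort(key=lambda t:t[0]); print(dist,round(phi,2),[(round(e,4),list(map(float,q))) for e,q in best[:1]+[b for b in best[1:] if b[0]<1e-3 and abs(b[1][3]-best[0][1][3])>.5][:2]])
E
```

```text
[ 3.000e-04  1.965e-01  5.867e-01  4.300e-02  4.107e-01  8.170e-02
  6.590e-02 -0.000e+00] 0.00013188381310635933
stand from knob [0.56443308 0.0017291 ]
knob grip [0.53472784 0.00496933 0.14442567]
0.11 0 [(np.float64(0.0049), [-0.1, 0.19, 2.34, 3.61, 0.08, 2.69])]
0.11 1.5 [(np.float64(0.0), [-0.11, 0.19, 2.35, 3.21, 0.1, 1.59])]
0.11 -1.5 [(np.float64(0.0), [-0.11, 0.19, 2.35, 3.21, 0.1, -1.7])]
0.11 3.14 [(np.float64(0.0), [-0.11, 0.19, 2.35, 3.21, 0.1, -0.06])]
0.06 0 [(np.float64(0.0115), [-0.09, 0.31, 2.32, 3.62, 0.17, 2.69])]
0.06 1.5 [(np.float64(0.0), [-0.11, 0.32, 2.33, 3.17, 0.21, 1.62])]
0.06 -1.5 [(np.float64(0.0), [-0.11, 0.32, 2.33, 3.17, 0.21, -1.66])]
0.06 3.14 [(np.float64(0.0), [-0.11, 0.32, 2.33, 3.17, 0.21, -0.02])]
0.0 0 [(np.float64(0.0177), [-0.08, 0.45, 2.26, 3.61, 0.25, 2.69])]
0.0 1.5 [(np.float64(0.0), [-0.11, 0.46, 2.29, 3.16, 0.31, 1.63])]
0.0 -1.5 [(np.float64(0.0), [-0.11, 0.46, 2.29, 3.16, 0.31, -1.65])]
0.0 3.14 [(np.float64(0.0), [-0.11, 0.46, 2.29, 3.16, 0.31, -0.01])]
```

```bash
cat >> kin.py <<'E'
def rows(q0,q1,n,s=None,claw=1):
    "tool rows along joint interpolation q0->q1, relative to FK(q0)"
    p0,R0=fk(q0,P); 
    for i in range(1,n+1):
        p,Rm=fk(q0+(q1-q0)*i/n,P); v=np.r_[R.from_matrix(R0.T@Rm).as_rotvec()/(np.pi/4),R0.T@(p-p0)/.5]
        print(', '.join(f'{x:.3f}' for x in v)+f', {claw},')
E
python3 - <<'E'
from kin import *
q0=read_state()['joint_pos']; q1=np.array([-.11,.19,2.35,3.2,.1,-1.7])
c,n,u=stand(.5635,.0015,-.12); k=c+.045*n
q1,e=ik(k+.265*n,Rk(-.12,-1.5),q1); print(q1,e)
qm=(q0+q1)/2; qm[4]=.14; rows(q0,qm,10)
E
```

```text
[-0.11025723  0.18952028  2.35074362  3.20538725  0.09857893 -1.6976249 ] 4.037015234961685e-12
-0.003, 0.013, 0.096, 0.007, -0.004, 0.001, 1,
-0.006, 0.025, 0.191, 0.013, -0.007, 0.002, 1,
-0.010, 0.036, 0.287, 0.020, -0.011, 0.003, 1,
-0.013, 0.047, 0.383, 0.026, -0.015, 0.004, 1,
-0.016, 0.056, 0.479, 0.032, -0.018, 0.005, 1,
-0.019, 0.064, 0.574, 0.038, -0.022, 0.006, 1,
-0.022, 0.071, 0.670, 0.043, -0.025, 0.007, 1,
-0.026, 0.077, 0.766, 0.048, -0.029, 0.008, 1,
-0.029, 0.082, 0.862, 0.053, -0.032, 0.009, 1,
-0.033, 0.086, 0.957, 0.058, -0.036, 0.009, 1,
```

>>> {"fn": "play_rows", "kwargs": {
  "series": [-0.003,0.013,0.096,0.007,-0.004,0.001,1,-0.006,0.025,0.191,0.013,-0.007,0.002,1,-0.01,0.036,0.287,0.02,-0.011,0.003,1,-0.013,0.047,0.383,0.026,-0.015,0.004,1,-0.016,0.056,0.479,0.032,-0.018,0.005,1,-0.019,0.064,0.574,0.038,-0.022,0.006,1,-0.022,0.071,0.67,0.043,-0.025,0.007,1,-0.026,0.077,0.766,0.048,-0.029,0.008,1,-0.029,0.082,0.862,0.053,-0.032,0.009,1,-0.033,0.086,0.957,0.058,-0.036,0.009,1]
}}

```text
time_s: 10.45
ee_pos: [0.383, 0.0055, 0.3671]
tool_rot: [0.868, 0.327, 0.346, 0.14]
wrist_force: [-0.2, 0.3, -0.2]
grip_width: 1.004
grasp_force: 0.0
```

Run:
```python
from kin import *
s=read_state(); q0=s['joint_pos']; print(q0.round(3),s['ee_pos'])
c,n,u=stand(.5635,.0015,-.12); k=c+.045*n
q1,e=ik(k+.265*n,Rk(-.12,-1.5),np.array([-.11,.19,2.35,3.2,.1,-1.7])); rows(q0,q1,9)
go(k+.11*n,Rk(-.12,-1.5),s=s)
```

```text
[-0.182  0.169  2.304  2.25   0.14  -1.543] [0.38297925 0.00549081 0.36706196]
-0.006, -0.008, 0.106, -0.001, -0.007, 0.001, 1,
-0.012, -0.016, 0.211, -0.002, -0.013, 0.001, 1,
-0.018, -0.027, 0.317, -0.003, -0.020, 0.002, 1,
-0.023, -0.038, 0.422, -0.004, -0.027, 0.003, 1,
-0.027, -0.050, 0.528, -0.006, -0.034, 0.003, 1,
-0.032, -0.064, 0.633, -0.007, -0.042, 0.003, 1,
-0.036, -0.078, 0.738, -0.009, -0.049, 0.003, 1,
-0.040, -0.094, 0.843, -0.011, -0.057, 0.004, 1,
-0.043, -0.110, 0.948, -0.013, -0.065, 0.004, 1,
turn [-0.0434 -0.1102  0.9482] shift [-0.0131 -0.0651  0.0036] rows 6.0
```

Joints followed the plan exactly.

>>> {"fn": "play_rows", "kwargs": {
  "series": [-0.006,-0.008,0.106,-0.001,-0.007,0.001,1,-0.012,-0.016,0.211,-0.002,-0.013,0.001,1,-0.018,-0.027,0.317,-0.003,-0.02,0.002,1,-0.023,-0.038,0.422,-0.004,-0.027,0.003,1,-0.027,-0.05,0.528,-0.006,-0.034,0.003,1,-0.032,-0.064,0.633,-0.007,-0.042,0.003,1,-0.036,-0.078,0.738,-0.009,-0.049,0.003,1,-0.04,-0.094,0.843,-0.011,-0.057,0.004,1,-0.043,-0.11,0.948,-0.013,-0.065,0.004,1,-0.043,-0.11,0.948,-0.013,-0.065,0.004,1]
}}

```text
time_s: 11.28
ee_pos: [0.3651, 0.0255, 0.3468]
tool_rot: [0.939, -0.023, 0.341, 0.033]
wrist_force: [0.8, 0.0, -0.3]
grip_width: 1.003
grasp_force: 0.0
```

Run:
```python
from kin import *
from plant import camera
s=read_state(); q0=s['joint_pos']; print(q0.round(3),s['ee_pos'],s['moment'])
sc=(s,camera('wrist')); pickle.dump(sc,open('w6.pkl','wb')); im=sc[1]['image']
hsv=cv2.cvtColor(im,cv2.COLOR_BGR2HSV); 
c,n,u=stand(.5635,.0015,-.12); k=c+.045*n; print('knobend pred',wproj(sc,[c+.062*n,c+.028*n,c+.008*n]))
go(k+.11*n,Rk(-.12,-1.5),s=s); go(k,Rk(-.12,-1.5),s=s)
im=im.copy(); h=cv2.convexHull(wproj(sc,ring(.5635,.0015,-.12)).astype(np.float32)).astype(int); cv2.polylines(im,[h],True,(255,255,255),1)
t=np.linspace(0,2*np.pi,60)[:,None]; pp=wproj(sc,c+.062*n+.02*(np.cos(t)*u+np.sin(t)*np.cross(n,u))).astype(int); cv2.polylines(im,[pp.reshape(-1,1,2)],True,(255,255,0),1)
cv2.imwrite('pics/w6.png',im)
```

```text
[-0.11   0.19   2.351  3.205  0.098 -1.698] [0.36506364 0.02545973 0.34679593] [ 0.02577648  0.30528384 -0.01971844]
knobend pred [[317.97012949 254.33364103]
 [317.67735558 240.15463185]
 [317.53646563 233.3736029 ]]
turn [-0.0004  0.0018  0.0005] shift [ 0.0008  0.0001 -0.0002] rows 0.0
turn [-0.0004  0.0018  0.0005] shift [1.100e-03 2.000e-04 2.198e-01] rows 2.6
```

View pics/w6.png

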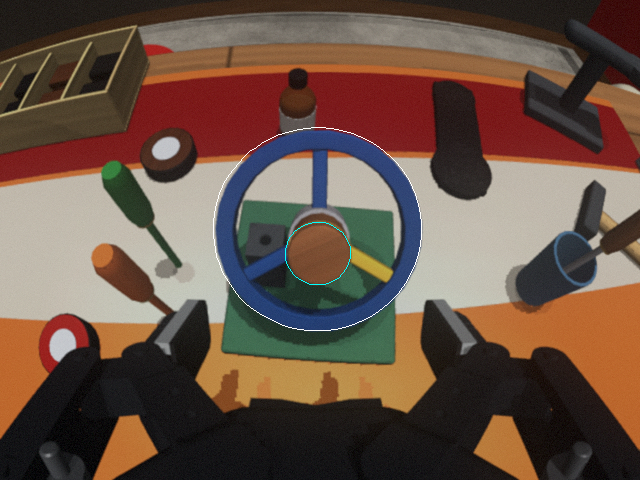

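The overlay (ring and knob circle at (318,254)) matches the picture. The yellow spoke points right and slightly down the slope at (378,265), so the wheel is at about −0.5 rad. I'll go in and grip.

>>> {"fn": "play_rows", "kwargs": {
  "series": [0,0.002,0,0.001,0,0.03,1,0,0.002,0,0.001,0,0.07,1,0,0.002,0,0.001,0,0.11,1,0,0.002,0,0.001,0,0.15,1,0,0.002,0,0.001,0,0.19,1,0,0.002,0,0.001,0,0.21,1,0,0.002,0,0.001,0,0.22,1,0,0.002,0,0.001,0,0.22,0.3,0,0.002,0,0.001,0,0.22,0,0,0.002,0,0.001,0,0.22,-0.2],
  "force": 60
}}

```text
time_s: 12.17
ee_pos: [0.4357, 0.0168, 0.264]
tool_rot: [0.939, -0.021, 0.342, 0.033]
wrist_force: [-0.3, -0.4, 0.1]
grip_width: 0.6
grasp_force: 0.0
```

```bash
cat >> kin.py <<'E'
from plant import camera
def log(k=3,save=True):
    c,n,u=stand(.5635,.0015,-.12); kg=c+.045*n; o=[]
    for i in range(k):
        s=read_state(); m=np.array(s['moment']); Rm=R.from_quat(s['tool_rot']).as_matrix()
        mt=m@n; off=s['ee_pos']-kg
        y=Rm[:,1]; phi=np.arctan2(y@np.cross(n,u),y@u)
        o.append([s['time_s'],s['joint_pos'][5],phi,mt,s['tau'][5],s['joint_vel'][5]])
        if i<k-1: camera('top')
    o=np.array(o); print(o.round(4)); print('F',s['wrist_force'].round(1),'m',m.round(3),'grip',round(s['grip_width'],3),round(s['grasp_force'],1),'off',Rm.T@(s['ee_pos']+.155*Rm[:,2]-kg)*1e3)
    with open('log.txt','a') as f: np.savetxt(f,o)
E
python3 - <<'E'
from kin import *
log(3)
E
```

```text
[[ 1.21667e+01 -1.65420e+00 -1.49560e+00  1.75000e-02  2.20000e-03
  -9.00000e-04]
 [ 1.22167e+01 -1.65430e+00 -1.49570e+00 -5.50000e-03  1.40000e-03
   6.00000e-04]
 [ 1.22667e+01 -1.65430e+00 -1.50090e+00  1.95000e-01  2.04300e-01
  -1.60000e-03]]
F [-17.2 -31.9  18.1] m [-4.651  0.535 -3.686] grip 0.452 57.4 off [ 1.21212651  1.80913779 -1.2935839 ]
```

Run:
```python
from kin import *
log(3); s=read_state(); print(R.from_quat(s['tool_rot']).as_matrix().T@s['wrist_force'],R.from_quat(s['tool_rot']).as_matrix().T@s['moment'])
```

```text
[[ 1.22667e+01 -1.65430e+00 -1.50090e+00  1.95000e-01  2.04300e-01
  -1.60000e-03]
 [ 1.23167e+01 -1.65440e+00 -1.50080e+00  7.34000e-02  7.71000e-02
   9.00000e-04]
 [ 1.23667e+01 -1.65430e+00 -1.50050e+00  4.90000e-03  6.00000e-03
   1.60000e-03]]
F [-13.  -21.3  13.9] m [-3.136  0.489 -2.664] grip 0.454 59.2 off [ 1.25847826  1.9327218  -1.33972697]
[ -0.50350858  22.8153921  -17.30531188] [-4.12485394 -0.40096473 -0.02079909]
```

>>> {"fn": "play_rows", "kwargs": {
  "series": [0,0,0,0,0.001,-0.001,-0.3,0,0,0,0,0.002,-0.002,-0.5,0,0,0,0,0.003,-0.003,-0.5,0,0,0,0,0.003,-0.003,-0.5,0,0,0,0,0.003,-0.003,-0.5,0,0,0,0,0.003,-0.003,-0.5,0,0,0,0,0.003,-0.003,-0.5,0,0,0,0,0.003,-0.003,-0.5,0,0,0,0,0.003,-0.003,-0.5,0,0,0,0,0.003,-0.003,-0.5]
}}

```text
time_s: 13.2
ee_pos: [0.4352, 0.015, 0.2648]
tool_rot: [0.939, -0.022, 0.342, 0.033]
wrist_force: [6.4, -4.5, -9.4]
grip_width: 0.452
grasp_force: 63.9
```

Run:
```python
from kin import *
log(1); s=read_state(); print(R.from_quat(s['tool_rot']).as_matrix().T@s['wrist_force'],R.from_quat(s['tool_rot']).as_matrix().T@s['moment'])
```

```text
[[ 1.3200e+01 -1.6494e+00 -1.4970e+00  1.7300e-02  9.3000e-03 -5.0000e-04]]
F [ 6.4 -4.5 -9.4] m [-1.053  0.42  -0.9  ] grip 0.452 63.9 off [ 1.19664351  2.10552926 -1.50509263]
[-1.05641547  3.64010941 11.59593157] [-1.39219277 -0.39468374 -0.02058656]
```

>>> {"fn": "play_rows", "kwargs": {
  "series": [0,0,0.06,0,0,0.001,-0.5,0,0,0.12,0,0,0.001,-0.5,0,0,0.18,0,0,0.001,-0.5,0,0,0.24,0,0,0.001,-0.5,0,0,0.3,0,0,0.001,-0.5,0,0,0.36,0,0,0.001,-0.5,0,0,0.42,0,0,0.001,-0.5,0,0,0.48,0,0,0.001,-0.5,0,0,0.54,0,0,0.001,-0.5,0,0,0.6,0,0,0.001,-0.5]
}}

```text
time_s: 14.03
ee_pos: [0.435, 0.0145, 0.2647]
tool_rot: [0.907, -0.242, 0.34, -0.048]
wrist_force: [-1.9, -14.3, -0.9]
grip_width: 0.451
grasp_force: 65.1
```

Run:
```python
from kin import *
log(2); s=read_state(); print(R.from_quat(s['tool_rot']).as_matrix().T@s['wrist_force'],R.from_quat(s['tool_rot']).as_matrix().T@s['moment'])
```

```text
[[14.0333 -1.1759 -1.9723  0.0634 -0.8424  0.5603]
 [14.0833 -1.1722 -1.9761 -0.1854 -0.5836 -0.0942]]
F [ -0.8 -14.1  -1.6] m [-1.963  0.787 -1.962] grip 0.455 65.1 off [ 2.18449789  2.06146478 -1.4517316 ]
[ 5.23470173 13.08449808  1.83407015] [-2.81395777  0.61196663  0.17860124]
```

```bash
cat >> kin.py <<'E'
def lg():
    c,n,u=stand(.5635,.0015,-.12); w=np.cross(n,u); ax=c+.045*n+(-.27*u-2.13*w)*1e-3
    s=read_state(); Rm=R.from_quat(s['tool_rot']).as_matrix(); F=np.array(s['wrist_force']); M=np.array(s['moment'])
    g=s['ee_pos']+.155*Rm[:,2]; Ma=(M+np.cross(s['ee_pos']-ax,F))@n
    y=Rm[:,1]; phi=np.arctan2(y@w,y@u); Ft=Rm.T@F
    o=[s['time_s'],phi,s['joint_pos'][5],s['joint_vel'][5],M@n,-(M@Rm[:,2]),Ma,s['tau'][5]]
    print(np.round(o,3),'Ft',Ft.round(1),'off',(Rm.T@(g-ax)*1e3).round(2),'mt',(Rm.T@M).round(2),round(s['grasp_force']))
    with open('lg.txt','a') as f: np.savetxt(f,[o])
E
cat > l.py <<'E'
from kin import *
lg()
E
python3 l.py
```

```text
[14.083 -1.976 -1.172 -0.094 -0.185 -0.179 -0.201 -0.584] Ft [ 5.2 13.1  1.8] off [ 1.59 -0.   -1.45] mt [-2.81  0.61  0.18] 65
```

>>> {"fn": "play_rows", "kwargs": {
  "series": [0,0,0.04,-0.001,0.001,0,-0.5,0,0,0.08,-0.002,0.002,0,-0.5,0,0,0.12,-0.003,0.002,0,-0.5,0,0,0.16,-0.003,0.002,0,-0.5,0,0,0.2,-0.003,0.002,0,-0.5,0,0,0.24,-0.003,0.002,0,-0.5,0,0,0.28,-0.003,0.002,0,-0.5,0,0,0.32,-0.003,0.002,0,-0.5,0,0,0.36,-0.003,0.002,0,-0.5,0,0,0.4,-0.003,0.002,0,-0.5]
}}

```text
time_s: 14.92
ee_pos: [0.4344, 0.0141, 0.2641]
tool_rot: [0.858, -0.381, 0.33, -0.101]
wrist_force: [1.7, -15.9, 4.9]
grip_width: 0.451
grasp_force: 65.4
```

```bash
python3 l.py
```

```text
[ 1.4917e+01 -2.2860e+00 -8.6100e-01  3.7400e-01 -1.1000e-02  6.0000e-03
 -1.1000e-02 -5.9400e-01] Ft [14.6  7.9 -1.4] off [ 1.57  0.05 -1.45] mt [-2.51  2.   -0.01] 65
```

>>> {"fn": "play_rows", "kwargs": {
  "series": [0,0,0.04,0,0,0,-0.5,0,0,0.08,0,0,0,-0.5,0,0,0.12,0,0,0,-0.5,0,0,0.16,0,0,0,-0.5,0,0,0.2,0,0,0,-0.5,0,0,0.24,0,0,0,-0.5,0,0,0.28,0,0,0,-0.5,0,0,0.32,0,0,0,-0.5,0,0,0.36,0,0,0,-0.5,0,0,0.4,0,0,0,-0.5]
}}

```text
time_s: 15.75
ee_pos: [0.4342, 0.0139, 0.264]
tool_rot: [0.787, -0.511, 0.31, -0.151]
wrist_force: [-0.4, -19.0, 2.9]
grip_width: 0.453
grasp_force: 65.3
```

```bash
python3 l.py
```

```text
[ 1.575e+01 -2.601e+00 -5.470e-01  3.730e-01  7.000e-03  2.300e-02
  9.000e-03 -6.390e-01] Ft [17.9  6.9 -1. ] off [ 1.56  0.06 -1.45] mt [-2.11  2.89 -0.02] 65
```

>>> {"fn": "play_rows", "kwargs": {
  "series": [0,0,0.04,0.001,0.001,0,-0.5,0,0,0.08,0.002,0.001,0,-0.5,0,0,0.12,0.003,0.002,0,-0.5,0,0,0.16,0.003,0.002,0,-0.5,0,0,0.2,0.003,0.002,0,-0.5,0,0,0.24,0.003,0.002,0,-0.5,0,0,0.28,0.003,0.002,0,-0.5,0,0,0.32,0.003,0.002,0,-0.5,0,0,0.36,0.003,0.002,0,-0.5,0,0,0.4,0.003,0.002,0,-0.5]
}}

```text
time_s: 16.58
ee_pos: [0.4338, 0.0132, 0.2637]
tool_rot: [0.699, -0.626, 0.282, -0.198]
wrist_force: [2.7, -2.3, 0.1]
grip_width: 0.451
grasp_force: 65.0
```

```bash
python3 l.py
```

```text
[16.583 -2.912 -0.227  0.375 -0.082 -0.08  -0.077 -0.684] Ft [ 2.4 -1.9  1.8] off [ 1.74  0.15 -1.46] mt [-0.6   0.43  0.08] 65
```

>>> {"fn": "play_rows", "kwargs": {
  "series": [0,0,0.04,0,0,0,-0.5,0,0,0.08,0,0,0,-0.5,0,0,0.12,0,0,0,-0.5,0,0,0.16,0,0,0,-0.5,0,0,0.2,0,0.001,0,-0.5,0,0,0.24,0,0.001,0,-0.5,0,0,0.28,0,0.001,0,-0.5,0,0,0.32,0,0.001,0,-0.5,0,0,0.36,0,0.001,0,-0.5,0,0,0.4,0,0.001,0,-0.5]
}}

```text
time_s: 17.42
ee_pos: [0.4334, 0.0133, 0.2634]
tool_rot: [-0.593, 0.728, -0.248, 0.239]
wrist_force: [3.0, 0.2, 0.9]
grip_width: 0.45
grasp_force: 64.9
```

```bash
python3 l.py
```

```text
[17.417  3.058  0.088  0.374 -0.058 -0.057 -0.053 -0.695] Ft [-0.8 -2.8  1.2] off [ 1.75  0.14 -1.45] mt [-0.43  0.29  0.06] 65
```

>>> {"fn": "play_rows", "kwargs": {
  "series": [0,0,0.04,0,0,0,-0.5,0,0,0.08,0,0,0,-0.5,0,0,0.12,0,0,0,-0.5,0,0,0.16,0,0,0,-0.5,0,0,0.2,0,0.001,0,-0.5,0,0,0.24,0,0.001,0,-0.5,0,0,0.28,0,0.001,0,-0.5,0,0,0.32,0,0.001,0,-0.5,0,0,0.36,0,0.001,0,-0.5,0,0,0.4,0,0.001,0,-0.5]
}}

```text
time_s: 18.25
ee_pos: [0.433, 0.0134, 0.2631]
tool_rot: [-0.472, 0.812, -0.207, 0.275]
wrist_force: [3.1, -0.2, -0.9]
grip_width: 0.457
grasp_force: 64.9
```

```bash
python3 l.py
```

```text
[18.25   2.744  0.402  0.373 -0.108 -0.108 -0.105 -0.687] Ft [-0.9 -1.6  2.7] off [ 1.81  0.11 -1.45] mt [-0.25  0.12  0.11] 65
```

>>> {"fn": "play_rows", "kwargs": {
  "series": [0,0,0.04,0,0,0,-0.5,0,0,0.08,0,0,0,-0.5,0,0,0.12,0,0,0,-0.5,0,0,0.16,0,0,0,-0.5,0,0,0.2,0,0.001,0,-0.5,0,0,0.24,0,0.001,0,-0.5,0,0,0.28,0,0.001,0,-0.5,0,0,0.32,0,0.001,0,-0.5,0,0,0.36,0,0.001,0,-0.5,0,0,0.4,0,0.001,0,-0.5]
}}

```text
time_s: 19.08
ee_pos: [0.4327, 0.0137, 0.2628]
tool_rot: [-0.339, 0.875, -0.162, 0.304]
wrist_force: [3.5, 2.7, -1.3]
grip_width: 0.454
grasp_force: 64.8
```

```bash
python3 l.py
```

```text
[19.083  2.43   0.715  0.374 -0.082 -0.082 -0.085 -0.662] Ft [-3.4  0.8  3. ] off [ 1.84  0.08 -1.46] mt [-0.17  0.12  0.08] 65
```

>>> {"fn": "play_rows", "kwargs": {
  "series": [0,0,0.04,0,0,0,-0.5,0,0,0.08,0,0,0,-0.5,0,0,0.12,0,0,0,-0.5,0,0,0.16,0,0,0,-0.5,0,0,0.2,0,0.001,0,-0.5,0,0,0.24,0,0.001,0,-0.5,0,0,0.28,0,0.001,0,-0.5,0,0,0.32,0,0.001,0,-0.5,0,0,0.36,0,0.001,0,-0.5,0,0,0.4,0,0.001,0,-0.5]
}}

```text
time_s: 19.92
ee_pos: [0.4324, 0.0141, 0.2625]
tool_rot: [-0.198, 0.918, -0.112, 0.326]
wrist_force: [4.4, 3.1, -0.6]
grip_width: 0.452
grasp_force: 64.9
```

```bash
python3 l.py
```

```text
[19.917  2.116  1.028  0.374  0.031  0.031  0.026 -0.621] Ft [-4.2  1.7  3. ] off [ 1.89  0.02 -1.44] mt [-0.14  0.03 -0.03] 65
```

>>> {"fn": "play_rows", "kwargs": {
  "series": [0,0,0.04,0,0,0,-0.5,0,0,0.08,0,0,0,-0.5,0,0,0.12,0,0,0,-0.5,0,0,0.16,0,0,0,-0.5,0,0,0.2,0,0.001,0,-0.5,0,0,0.24,0,0.001,0,-0.5,0,0,0.28,0,0.001,0,-0.5,0,0,0.32,0,0.001,0,-0.5,0,0,0.36,0,0.001,0,-0.5,0,0,0.4,0,0.001,0,-0.5]
}}

```text
time_s: 20.75
ee_pos: [0.4323, 0.0146, 0.2624]
tool_rot: [-0.052, 0.937, -0.06, 0.339]
wrist_force: [2.9, 4.0, -0.7]
grip_width: 0.448
grasp_force: 64.9
```

```bash
python3 l.py
```

```text
[20.75   1.802  1.341  0.374  0.05   0.049  0.04  -0.57 ] Ft [-2.3  3.9  2.1] off [ 1.85 -0.04 -1.45] mt [-0.05  0.14 -0.05] 65
```

>>> {"fn": "play_rows", "kwargs": {
  "series": [0,0,0.04,0,0,0,-0.5,0,0,0.08,0,0,0,-0.5,0,0,0.12,0,0,0,-0.5,0,0,0.16,0,0,0,-0.5,0,0,0.2,0,0.001,0,-0.5,0,0,0.24,0,0.001,0,-0.5,0,0,0.28,0,0.001,0,-0.5,0,0,0.32,0,0.001,0,-0.5,0,0,0.36,0,0.001,0,-0.5,0,0,0.4,0,0.001,0,-0.5]
}}

```text
time_s: 21.58
ee_pos: [0.4323, 0.0151, 0.2623]
tool_rot: [0.095, 0.934, -0.006, 0.345]
wrist_force: [3.6, 3.5, -0.3]
grip_width: 0.458
grasp_force: 65.0
```

```bash
python3 l.py
```

```text
[21.583  1.488  1.654  0.373  0.129  0.129  0.12  -0.515] Ft [-1.9  4.1  2.3] off [ 1.87 -0.11 -1.45] mt [ 0.06  0.14 -0.13] 65
```

>>> {"fn": "play_rows", "kwargs": {
  "series": [0,0,0.04,0,0,0,-0.5,0,0,0.08,0,0,0,-0.5,0,0,0.12,0,0,0,-0.5,0,0,0.16,0,0,0,-0.5,0,0,0.2,0,0.001,0,-0.5,0,0,0.24,0,0.001,0,-0.5,0,0,0.28,0,0.001,0,-0.5,0,0,0.32,0,0.001,0,-0.5,0,0,0.36,0,0.001,0,-0.5,0,0,0.4,0,0.001,0,-0.5]
}}

```text
time_s: 22.42
ee_pos: [0.4325, 0.0156, 0.2624]
tool_rot: [0.24, 0.908, 0.048, 0.341]
wrist_force: [4.3, 4.5, -0.4]
grip_width: 0.452
grasp_force: 65.1
```

```bash
python3 l.py
```

```text
[22.417  1.174  1.966  0.375  0.143  0.142  0.13  -0.46 ] Ft [-0.5  5.6  2.7] off [ 1.82 -0.11 -1.47] mt [ 0.07  0.26 -0.14] 65
```

>>> {"fn": "play_rows", "kwargs": {
  "series": [0,0,0.04,0,0,0,-0.5,0,0,0.08,0,0,0,-0.5,0,0,0.12,0,0,0,-0.5,0,0,0.16,0,0,0,-0.5,0,0,0.2,0,0.001,0,-0.5,0,0,0.24,0,0.001,0,-0.5,0,0,0.28,0,0.001,0,-0.5,0,0,0.32,0,0.001,0,-0.5,0,0,0.36,0,0.001,0,-0.5,0,0,0.4,0,0.001,0,-0.5]
}}

```text
time_s: 23.25
ee_pos: [0.4327, 0.016, 0.2626]
tool_rot: [0.379, 0.859, 0.101, 0.33]
wrist_force: [5.1, 3.8, 2.2]
grip_width: 0.451
grasp_force: 65.2
```

```bash
python3 l.py
```

```text
[23.25   0.86   2.279  0.373  0.199  0.198  0.185 -0.412] Ft [-0.9  6.6  1.3] off [ 1.78 -0.17 -1.46] mt [ 0.14  0.3  -0.2 ] 65
```

>>> {"fn": "play_rows", "kwargs": {
  "series": [0,0,0.04,0,0,0,-0.5,0,0,0.08,0,0,0,-0.5,0,0,0.12,0,0,0,-0.5,0,0,0.16,0,0,0,-0.5,0,0,0.2,0,0.001,0,-0.5,0,0,0.24,0,0.001,0,-0.5,0,0,0.28,0,0.001,0,-0.5,0,0,0.32,0,0.001,0,-0.5,0,0,0.36,0,0.001,0,-0.5,0,0,0.4,0,0.001,0,-0.5]
}}

```text
time_s: 24.08
ee_pos: [0.4331, 0.0164, 0.2628]
tool_rot: [0.508, 0.789, 0.151, 0.31]
wrist_force: [5.9, 2.9, 2.3]
grip_width: 0.454
grasp_force: 65.2
```

```bash
python3 l.py
python3 - <<'E'
import numpy as np
from scipy.optimize import curve_fit
a=np.loadtxt('lg.txt'); a=a[1:]; ph=a[:,2]*-1  # ccw angle = -q6
phi=a[:,1]; print('phi+q6',np.unwrap(phi+a[:,2]).round(3))
for col in(7,6,4):
    for k in(0,2):
        f=lambda x,A,B,C:A*np.cos(x)+B*np.sin(x)+C
        p,cv=curve_fit(f,phi[k:],a[k:,col]); mn=np.arctan2(p[1],p[0])+np.pi
        # T=-amp*cos(phi-mn): stable zero at mn-pi/2
        print(col,k,'amp',np.hypot(*p[:2]).round(3),'C',p[2].round(3),'down phi',round((mn-np.pi/2)%(2*np.pi),3),'rms',np.std(a[k:,col]-f(phi[k:],*p)).round(4))
E
```

```text
[24.083  0.546  2.592  0.373  0.241  0.24   0.227 -0.373] Ft [0.1 6.7 1.8] off [ 1.76 -0.16 -1.45] mt [ 0.2   0.38 -0.24] 65
phi+q6 [-3.147 -3.148 -3.139 -3.138 -3.138 -3.138 -3.139 -3.14  -3.142 -3.143
 -3.145 -3.146]
7 0 amp 0.183 C -0.505 down phi 1.41 rms 0.0054
7 2 amp 0.178 C -0.516 down phi 1.487 rms 0.0011
6 0 amp 0.173 C 0.099 down phi 1.427 rms 0.0263
6 2 amp 0.17 C 0.085 down phi 1.535 rms 0.0236
4 0 amp 0.181 C 0.105 down phi 1.453 rms 0.0264
4 2 amp 0.178 C 0.089 down phi 1.576 rms 0.0233
```

>>> {"fn": "play_rows", "kwargs": {
  "series": [0,0,-0.04,0,0,0,-0.5,0,0,-0.08,0,0,0,-0.5,0,0,-0.12,0,0,0,-0.5,0,0,-0.16,0,0,0,-0.5,0,0,-0.2,0,0,0,-0.5,0,0,-0.24,0,0,0,-0.5,0,0,-0.28,0,0,0,-0.5,0,0,-0.32,0,0,0,-0.5,0,0,-0.36,0,0,0,-0.5,0,0,-0.4,0,0,0,-0.5]
}}

```text
time_s: 24.92
ee_pos: [0.4329, 0.0162, 0.2627]
tool_rot: [0.378, 0.859, 0.1, 0.33]
wrist_force: [3.2, -1.0, -0.4]
grip_width: 0.455
grasp_force: 65.1
```

```bash
python3 l.py
```

```text
[ 2.4917e+01  8.6200e-01  2.2750e+00 -3.7300e-01 -9.0000e-03 -7.0000e-03
 -1.0000e-02  6.1100e-01] Ft [-2.1  1.   2.4] off [ 1.79 -0.11 -1.45] mt [ 0.68 -0.02  0.01] 65
```

>>> {"fn": "play_rows", "kwargs": {
  "series": [0,0,-0.04,0,0,0,-0.5,0,0,-0.08,0,0,0,-0.5,0,0,-0.12,0,0,0,-0.5,0,0,-0.16,0,0,0,-0.5,0,0,-0.2,0,-0.001,0,-0.5,0,0,-0.24,0,-0.001,0,-0.5,0,0,-0.28,0,-0.001,0,-0.5,0,0,-0.32,0,-0.001,0,-0.5,0,0,-0.36,0,-0.001,0,-0.5,0,0,-0.4,0,-0.001,0,-0.5]
}}

```text
time_s: 25.75
ee_pos: [0.4326, 0.0158, 0.2625]
tool_rot: [0.239, 0.908, 0.047, 0.341]
wrist_force: [3.0, -1.5, 0.7]
grip_width: 0.453
grasp_force: 65.1
```

```bash
python3 l.py
```

```text
[25.75   1.175  1.962 -0.373 -0.088 -0.085 -0.087  0.559] Ft [-3.1  0.1  1.5] off [ 1.85 -0.07 -1.46] mt [0.85 0.05 0.09] 65
```

>>> {"fn": "play_rows", "kwargs": {
  "series": [0,0,-0.04,0,0,0,-0.5,0,0,-0.08,0,0,0,-0.5,0,0,-0.12,0,0,0,-0.5,0,0,-0.16,0,0,0,-0.5,0,0,-0.2,0,-0.001,0,-0.5,0,0,-0.24,0,-0.001,0,-0.5,0,0,-0.28,0,-0.001,0,-0.5,0,0,-0.32,0,-0.001,0,-0.5,0,0,-0.36,0,-0.001,0,-0.5,0,0,-0.4,0,-0.001,0,-0.5]
}}

```text
time_s: 26.58
ee_pos: [0.4324, 0.0153, 0.2624]
tool_rot: [0.094, 0.934, -0.007, 0.345]
wrist_force: [3.4, -2.0, 0.1]
grip_width: 0.456
grasp_force: 65.0
```

```bash
python3 l.py
```

```text
[26.583  1.489  1.649 -0.375 -0.123 -0.12  -0.12   0.503] Ft [-3.  -1.3  2.2] off [ 1.83 -0.04 -1.48] mt [0.88 0.12 0.12] 65
```

>>> {"fn": "play_rows", "kwargs": {
  "series": [0,0,-0.04,0,0,0,-0.5,0,0,-0.08,0,0,0,-0.5,0,0,-0.12,0,0,0,-0.5,0,0,-0.16,0,0,0,-0.5,0,0,-0.2,0,-0.001,0,-0.5,0,0,-0.24,0,-0.001,0,-0.5,0,0,-0.28,0,-0.001,0,-0.5,0,0,-0.32,0,-0.001,0,-0.5,0,0,-0.36,0,-0.001,0,-0.5,0,0,-0.4,0,-0.001,0,-0.5]
}}

```text
time_s: 27.42
ee_pos: [0.4323, 0.0148, 0.2624]
tool_rot: [-0.053, 0.937, -0.06, 0.339]
wrist_force: [2.8, -2.7, -0.1]
grip_width: 0.451
grasp_force: 65.0
```

```bash
python3 l.py
```

```text
[27.417  1.803  1.337 -0.375 -0.17  -0.167 -0.163  0.448] Ft [-1.7 -2.9  2. ] off [ 1.82  0.02 -1.47] mt [0.7  0.27 0.17] 65
```

>>> {"fn": "play_rows", "kwargs": {
  "series": [0,0,-0.04,0,0,0,-0.5,0,0,-0.08,0,0,0,-0.5,0,0,-0.12,0,0,0,-0.5,0,0,-0.16,0,0,0,-0.5,0,0,-0.2,0,-0.001,0,-0.5,0,0,-0.24,0,-0.001,0,-0.5,0,0,-0.28,0,-0.001,0,-0.5,0,0,-0.32,0,-0.001,0,-0.5,0,0,-0.36,0,-0.001,0,-0.5,0,0,-0.4,0,-0.001,0,-0.5]
}}

```text
time_s: 28.25
ee_pos: [0.4324, 0.0143, 0.2625]
tool_rot: [-0.199, 0.917, -0.113, 0.326]
wrist_force: [3.0, -2.1, 0.6]
grip_width: 0.451
grasp_force: 65.0
```

```bash
python3 l.py
cat > fit.py <<'E'
import numpy as np
from scipy.optimize import least_squares
a=np.loadtxt('lg.txt')[3:]; phi=a[:,1]; d=np.sign(a[:,3])
for col in(7,6,4):
    g=lambda p:p[0]*np.sin(p[1]-phi)+p[2]*d+p[3]-a[:,col]
    r=least_squares(g,[.16,1.45,0,0]); cv=np.linalg.inv(r.jac.T@r.jac)*np.mean(r.fun**2)
    print(col,r.x.round(3),'sd down',cv[1,1]**.5,'rms',np.std(r.fun).round(4))
E
python3 fit.py
```

```text
[28.25   2.117  1.024 -0.375 -0.164 -0.161 -0.157  0.399] Ft [-1.5 -3.   1.6] off [ 1.85  0.08 -1.45] mt [0.4  0.35 0.16] 65
7 [ 0.179  1.484 -0.51  -0.005] sd down 0.00514945240156652 rms 0.001
6 [ 0.161  1.565  0.099 -0.019] sd down 0.1401375889531932 rms 0.0245
4 [ 0.169  1.604  0.106 -0.022] sd down 0.13546195673540487 rms 0.0247
```

>>> {"fn": "play_rows", "kwargs": {
  "series": [0,0,0.08,0,0,0,-0.5,0,0,0.18,0,0,0,-0.5,0,0,0.28,0,0.001,0,-0.5,0,0,0.38,0,0.001,0,-0.5,0,0,0.48,0,0.001,0,-0.5,0,0,0.58,0,0.001,0,-0.5,0,0,0.67,0,0.002,0,-0.5,0,0,0.75,0,0.002,0,-0.5,0,0,0.79,0,0.002,0,-0.5,0,0,0.806,0,0.002,0,-0.5]
}}

```text
time_s: 29.08
ee_pos: [0.4322, 0.0153, 0.2622]
tool_rot: [0.098, 0.933, -0.005, 0.345]
wrist_force: [2.5, 0.1, 4.5]
grip_width: 0.456
grasp_force: 65.3
```

>>> {"fn": "play_rows", "kwargs": {
  "series": [0,0,0,0,0,0,-0.5,0,0,0,0,0,0,-0.5,0,0,0,0,0,0,-0.5,0,0,0,0,0,0,-0.5,0,0,0,0,0,0,-0.5,0,0,0,0,0,0,-0.5,0,0,0,0,0,0,-0.5,0,0,0,0,0,0,-0.5,0,0,0,0,0,0,-0.5,0,0,0,0,0,0,-0.5]
}}

```text
time_s: 29.92
ee_pos: [0.4322, 0.0153, 0.2622]
tool_rot: [0.097, 0.934, -0.006, 0.345]
wrist_force: [1.8, 0.6, 7.0]
grip_width: 0.45
grasp_force: 65.6
```

```bash
python3 l.py
python3 - <<'E'
from kin import *
s=camera('scene'); w=camera('wrist')
a=cv2.resize(s['image'][120:280,240:400],(400,400),interpolation=cv2.INTER_CUBIC)
b=cv2.copyMakeBorder(cv2.resize(w['image'],(400,300)),0,100,0,0,cv2.BORDER_CONSTANT)
cv2.imwrite('pics/end.png',np.hstack([a,b]))
E
```

```text
[29.917  1.484  1.655 -0.    -0.081 -0.077 -0.083 -0.106] Ft [-5.8  1.3 -4.3] off [ 1.87 -0.06 -1.45] mt [ 0.58 -0.4   0.08] 66
```

View pics/end.png

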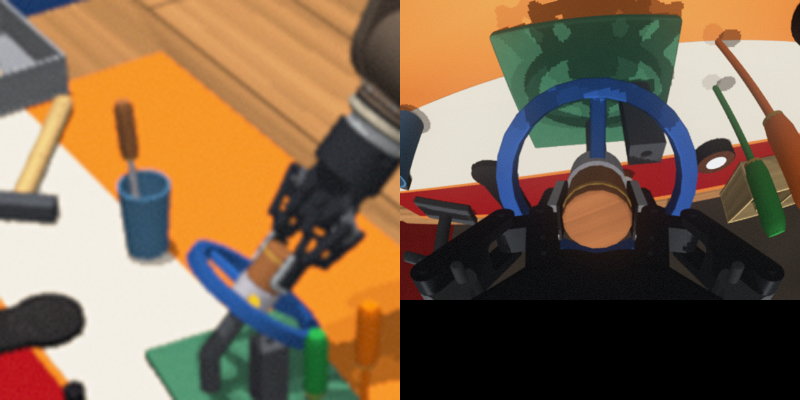

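The awl stands in the upright cup (scene crop (124,115) over (145,215)). The knob is still gripped with no slip: the blue spoke is again at image-up (598,125), as it was at grasp. The grip angle is 1.484 rad, exactly the fitted heavy-down angle, and the wheel is at rest.

```bash
python3 -c "
from plant import sign_off; print(sign_off())"
```

```text
the job is handed in; nothing more can be done
None
```

I handed the job in at about 30 s: the awl stands in the upright blue cup, leaning slightly on its rim. The wheel's heavy side is at the lowest point by the torque fit, and the gripper is still holding the knob with the wheel still.

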